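# Charge the bench mill and shift it to run

## Task

Charge the bench mill: work its upright lever through the zigzag gate into the load pocket, so that the hopper shutter slides open, then put every brown soil briquette on the bench and all the white balls from the metal cup into the hopper. Stand the empty cup upright on its round cork pad again, with its whole base on the pad, and take the lever on through the gate to the far run end, so that the shutter closes over the charge. Leave the other things on the bench alone.

Things in the scene. Friction and masses are not known exactly. Their poses are not given: they have to be found in the camera images.
- mill: White bench mill, fixed, 195 (x) by 300 (y) by 140 mm tall; origin at its underside, in the middle; x away from the robot at yaw 0, y left, z up. On its -y side the hopper, on its +y side the lever gate: an aluminium deck (top at z 140, x -97 to 97, y 20 to 150 mm) with a zigzag slot.
- gate_zero (a point): On top of the gate deck, where the lever's axis crosses it at fore 0, side 0 (start leg); axes as the mill's. Slot 20 mm wide, lever stem 12 mm (4 mm play each side). Centre line of the slot in (fore, side) mm from here: (0,0), (45,0), (45,40), pocket back to (15,40) = LOAD, dead end; then forward again (90,40), (90,0), (135,0) = RUN.
- hopper_mouth (a point): Centre of the hopper's opening at its rim, 140 mm above the bench; opening 165 mm (mill x) by 134 mm (mill y), straight walls, floor 128 mm below the rim. A dark steel shutter plate 16 mm below the rim, 4 mm thick, covers it; the lever's sideways travel drives it: shut at side 0, fully open at side 40. The charge must lie below the shutter when it closes.
- lever_knob (a point): Centre of the lever's black upright knob, 32 mm in diameter and 55 mm tall (from 27 mm below this point to 28 mm above), 192 mm above the bench; the knob's underside is 25 mm above the gate deck. The lever stays upright, slides in the slot, takes about 2 to 6 N to move and stays where it is left.
- gate_fore (a joint): Lever travel along the mill's x, m: about 0 to 0.02 at the start, 0.045 at the first crossing, 0.015 in the load pocket, 0.090 at the second crossing, 0.135 at the run end (stops at about 0.139).
- gate_side (a joint): Lever travel along the mill's y, m: 0 in the start leg and the run leg, 0.040 in the load pocket and the lane between the crossings. The shutter opens 3.25 times as far.
- pad: Round cork pad, 120 mm across and 6 mm thick, fixed on the bench; origin at the centre of its underside. The cup stands on it.
- cup: Open metal cup, origin at the centre of its underside, z along its axis towards the mouth. 75 mm tall, outside diameter 53 mm at the foot widening to 68 mm at the rim, walls 3 mm, 90 g. No handle: take it round the outside, e.g. with the hand tilted 45 degrees so that the mouth stays free. The balls roll out when it is tipped to about 100 to 120 degrees.
- cup_mid (a point): Centre of the cup, half-way up (37.5 mm above its underside), outside diameter there 60 mm.
- briq0_mid (a point): Pressed soil briquette, brown rounded block 62 mm (x) by 34 mm (y) by 26 mm (z), about 60 g; point at its centre. Two to four are there, lying flat on the bench.
- briq1_mid (a point): Pressed soil briquette, brown rounded block 62 mm (x) by 34 mm (y) by 26 mm (z), about 60 g; point at its centre. Two to four are there, lying flat on the bench.
- briq2_mid (a point): Pressed soil briquette, brown rounded block 62 mm (x) by 34 mm (y) by 26 mm (z), about 60 g; point at its centre. Two to four are there, lying flat on the bench.
- briq3_mid (a point): Pressed soil briquette, brown rounded block 62 mm (x) by 34 mm (y) by 26 mm (z), about 60 g; point at its centre. Two to four are there, lying flat on the bench.
- ball0_center (a point): White ceramic grinding ball, 21 mm in diameter, 18 g, in the cup at the start; point at its centre.
- ball1_center (a point): White ceramic grinding ball, 21 mm in diameter, 18 g, in the cup at the start; point at its centre.
- ball2_center (a point): White ceramic grinding ball, 21 mm in diameter, 18 g, in the cup at the start; point at its centre.
- ball3_center (a point): White ceramic grinding ball, 21 mm in diameter, 18 g, in the cup at the start; point at its centre.
- ball4_center (a point): White ceramic grinding ball, 21 mm in diameter, 18 g, in the cup at the start; point at its centre.
- ball5_center (a point): White ceramic grinding ball, 21 mm in diameter, 18 g, in the cup at the start; point at its centre.
- dishes: Bystander: stack of two closed round dishes, 92 mm across, 34 mm tall, among the briquettes; origin at its underside. To be left alone.
- jar: Bystander: jar with a metal cap, 72 mm across, 105 mm tall; origin at its underside. To be left alone.
- flask: Bystander: bottle with a blue cap, 60 mm across, 160 mm tall; origin at its underside. To be left alone.
- tin: Bystander: open tin with pens, 72 mm across, 90 mm tall (pens to 160 mm); origin at its underside. To be left alone.
Mind the look-alikes: they are no part of the job. Leave any orange or red look-alike of the cup alone.

How it is judged:
By the outcome, as a careful person would: the job done as asked, in the order asked, and still so for the second after the job is handed in, with the robot touching nothing.
Of briq0, briq1, briq2, briq3 only 2 to 4 are there at a start; the rules pass over those that are not, and their reading is None.
At some moment in a run one of briq0, briq1, briq2, briq3 may be knocked a few centimetres aside while the robot is not near it.
It also fails if it takes over 210 s, if anything falls off the work surface, if the arm or the gripper's body presses on something with over 40 N, if the wrist force passes 120 N, or if a joint passes its speed limit or range.

## Robot

A 6-joint arm with a two-finger parallel gripper is mounted at the origin on the work surface. World frame = base frame: x ahead of the robot, y to its left, z up, the work surface at z = 0. Lengths are in m, angles in rad, forces in N, time in s.
With the tool pointing down it reaches from about 0.425 to 0.95 m from the base axis. Payload 3.5 kg.
Tool frame: the origin (TCP) lies between the finger pads; the fingertips stand 17 mm ahead of it and the grasp point (between the pads) lies 2 mm behind it; z points along the fingers, y is the direction in which the jaws open and shut (so a half turn about z gives the same grasp; the last joint's range is limited). The gripper opens to 85 mm and grips with 20 to 120 N. Pads are 22 mm wide; open, the fingers measure 114 mm over their backs; the gripper's body (76 mm by 85 mm) begins 54 mm behind the grasp point. The pads swing forward as they close: fully open they stand 13 mm farther back than shut.
Start: joints at [-1.396, 0.286, 1.577, -0, 1.279, -0.15], TCP at [0.215, -0.64, 0.248] pointing down, gripper open.
Joint ranges: [-2.77, 2.77], [-0.9, 2.22], [0.21, 2.48], [-1.53, 4.67], [0.24, 2.81], [-2.84, 2.84]. Speed limits (rad/s): [2.79, 2.79, 3.14, 3.14, 3.14, 3.14].

## Interface

Orientations are given as a unit quaternion [x, y, z, w].
In Python, from plant import ctrl gives the robot as it stands.
- The arm moves only by the tool carry_out, never from a script. Its argument "commands" is a list of rows, each an object with "delta_pos": the shift along the tool's x, y, z in m, a list of three; "delta_rot": the turn, a rotation vector about the tool's x, y, z in rad, a list of three; "claw": the opening in per cent of the stroke, from 0 (shut) to 100 (fully open). A call has 1 to 8 rows; each row is the pose to reach, as a shift and turn from the pose measured when the call began, along the tool's axes at that moment; what a row does not reach only later rows make up. A row lasts 1/12 s, in which the tool goes at most 41.7 mm and 7.16 degrees, less where a joint would pass 70% of its speed; a pose out of reach is approached as far as the arm can. A call with a gripper value outside its range is refused whole. The fingers move at their own pace and stop on an object; "force" is the grip in N (left out, the last holds). Time passes only in rows, so rows that repeat a pose let the fingers close. It gives the time, the measured TCP pose, the force and the opening at its end, in the units of the state.
- ctrl.get_state(): the state, without advancing time (a new reading comes with each control period).
- ctrl.read_camera(name): name is "scene" or "side" or "wrist"; returns (picture, depth): 384x512x3 uint8, red, green, blue; 384x512 float32, m along the optical axis (not along the pixel's ray), 0 where there is no reading.
- ctrl.camera_info(name): a dict with "fx", "fy", "cx", "cy" (pixels), "rvec" (rotation vector, rad) and "tvec" (3), from world to camera coordinates, as OpenCV has them; the wrist camera has in their place "mount" (4x4, takes a point from camera to tool coordinates, whose origin is the TCP and whose axes are the flange's). Camera axes: x right, y down, z forward; pixel columns grow to the right and rows downward; lengths in m; the calibration is good to about 2 mm. The wrist camera is an equidistant fisheye: a pixel r from the principal point sees the ray r / f radians off the axis. A picture is of the moment at which its call begins: read the wrist's pose just before it. camera_info takes no time and is no camera call.
- ctrl.sign_off(): hands the job in, once; it reports no verdict.
The state is a dict: "time": time; "qpos": joint angles; "dq": joint speeds; "joint_efforts": joint torques, N m; "eef_pos": TCP position; "tcp_rot": TCP orientation; "contact_force": force on the tool from outside, world axes, zero at the start; "wrist_torque": the same for the moment, N m; "opening": opening from 0.0 (shut) to 1.0 (fully open).
Only numpy, scipy, OpenCV 4.12 (cv2) and the standard library are available. Lean on these libraries where they do the work, as an engineer would, in place of code of your own. Each camera call takes 0.05 s, during which the arm holds its last target.

## Working session

There is one attempt and no reset: what is moved stays moved. The work goes in short steps, Python scripts to look and compute and a tool call to move; the robot and the scene stay as the last step left them, time stands still between calls to the robot, and variables do not carry over. Pictures are saved under pics/ and viewed, and the job is handed in when it is done.

Besides the shell and the picture viewer there is one more tool, called after "Request:" by a JSON object that holds its "method" and its "body", one argument or row to a line. carry_out: Moves the arm, as the interface text tells. Its arguments: {"type":"object","properties":{"commands":{"type":"array"},"force":{"type":"number"}},"required":["commands"]}

```bash
ls; mkdir -p pics; cat > h.py <<'E'
import numpy as np,cv2
from scipy.spatial.transform import Rotation as R
from plant import ctrl
def look(n,tag):
    s=ctrl.get_state(); p,d=ctrl.read_camera(n)
    cv2.imwrite(f'pics/{tag}.png',cv2.cvtColor(p,cv2.COLOR_RGB2BGR)); np.savez(f'pics/{tag}.npz',p=p,d=d,pos=s['eef_pos'],rot=s['tcp_rot']); return p,d,s
def cloud(n,d):
    c=ctrl.camera_info(n); v,u=np.mgrid[0:384,0:512]
    X=np.stack([(u-c['cx'])/c['fx']*d,(v-c['cy'])/c['fy']*d,d],-1)
    Rm=cv2.Rodrigues(np.array(c['rvec'],float))[0]; return (X-np.array(c['tvec']))@Rm
def ray(n,u,v,z):
    c=ctrl.camera_info(n);Rm=cv2.Rodrigues(np.array(c['rvec'],float))[0]
    o=-Rm.T@np.array(c['tvec']);r=Rm.T@np.array([(u-c['cx'])/c['fx'],(v-c['cy'])/c['fy'],1]);return o+r*(z-o[2])/r[2]
E
python3 - <<'E'
from h import *
s=ctrl.get_state();print(s)
for n in('scene','side','wrist'):
    look(n,n+'0');c=ctrl.camera_info(n);print(n,c)
    if n!='wrist':
        Rm=cv2.Rodrigues(np.array(c['rvec'],float))[0];print(-Rm.T@np.array(c['tvec']))
E
```

```text
pics
{'time': 0.0, 'qpos': array([-1.39598092e+00,  2.87197416e-01,  1.57819878e+00, -3.09431791e-05,
        1.27861243e+00, -1.49996761e-01]), 'dq': array([ 7.87013720e-04, -9.29489992e-04,  7.32101379e-05,  1.30114283e-03,
       -1.82401251e-03,  9.03467669e-04]), 'joint_efforts': array([ 9.91181264e-05, -4.05971324e+01, -2.92626500e+01, -1.88510394e-04,
        5.78331150e-03,  9.61692848e-06]), 'eef_pos': array([ 0.21532596, -0.63906924,  0.24691418]), 'tcp_rot': array([ 9.86839649e-01,  1.61697393e-01, -2.97992736e-05, -1.20771283e-03]), 'contact_force': array([-0.20626106,  0.20518301,  0.34805236]), 'wrist_torque': array([ 0.03862357, -0.05219638, -0.02811039]), 'opening': 1.0023143034564375}
scene {'fx': 454.91240654044014, 'fy': 454.91240654044014, 'cx': 255.38211214382505, 'cy': 190.64073922540425, 'rvec': array([ 2.4522294 ,  0.69039359, -0.19935841]), 'tvec': array([-0.38657973, -0.10300998,  1.65119432])}
[ 0.84845731 -0.68445547  1.30312645]
side {'fx': 452.95195980370295, 'fy': 452.95195980370295, 'cx': 253.81918855012364, 'cy': 191.93989972525193, 'rvec': array([ 1.07506364, -2.51048758,  0.93056943]), 'tvec': array([0.31710727, 0.3422898 , 1.30257131])}
[-0.18496249  0.64554419  1.20974085]
wrist {'fx': 297.3186396354542, 'fy': 297.3186396354542, 'cx': 256.3868061287927, 'cy': 195.36097016679165, 'mount': array([[-3.51420018e-04, -9.51921267e-01, -3.06342584e-01,
         7.90567554e-02],
       [ 9.99999925e-01, -2.84495153e-04, -2.63113942e-04,
         2.30345895e-04],
       [ 1.63310777e-04, -3.06342653e-01,  9.51921295e-01,
        -1.26048180e-01],
       [ 0.00000000e+00,  0.00000000e+00,  0.00000000e+00,
         1.00000000e+00]])}
```

View pics/scene0.png

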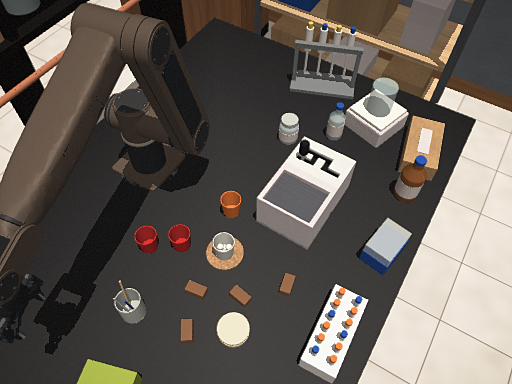

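View pics/side0.png

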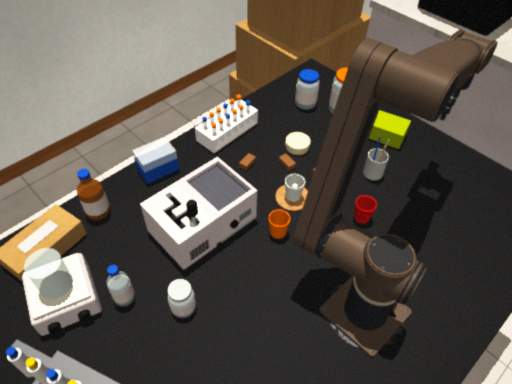

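View pics/wrist0.png

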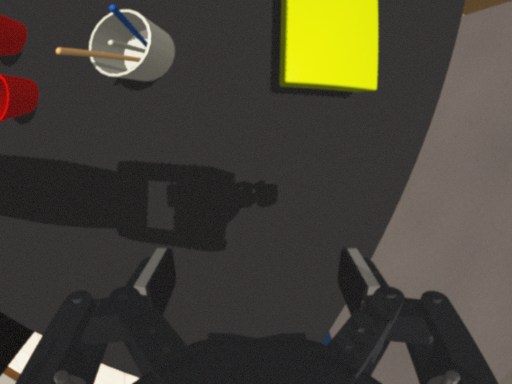

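The scene view shows the mill with its hopper at (297,195) and knob at (304,148). The metal cup stands on its cork pad at (223,246), with the orange cup at (231,204) and red cups at (147,238) and (180,237) as look-alikes. There are four brown briquettes, at (196,289), (240,295), (288,284) and (186,330). The dishes are at (233,330). Next I measure.

```bash
python3 - <<'E'
from h import *
from h import ctrl
z=np.load('pics/scene0.npz');p,d=z['p'],z['d'];P=cloud('scene',d)
zs=np.load('pics/side0.npz');ps,ds=zs['p'],zs['d'];Ps=cloud('side',ds)
def briqs(p,P,n):
    hsv=cv2.cvtColor(p,cv2.COLOR_RGB2HSV)
    m=((hsv[...,0]<15)&(hsv[...,1]>90)&(hsv[...,2]>60)&(hsv[...,2]<190)&(P[...,2]>0.012)&(P[...,2]<0.035)).astype(np.uint8)
    N,l,st,c=cv2.connectedComponentsWithStats(m)
    for i in range(1,N):
        if st[i,4]<40: continue
        q=P[l==i]; q=q[q[:,2]>0.021]
        if len(q)<20: continue
        r=cv2.minAreaRect((q[:,:2]*1000).astype(np.float32))
        print(n,c[i].round(),st[i,4],'mean',q.mean(0).round(4),'rect',np.round(r[0],1),np.round(r[1],1),round(r[2],1))
briqs(p,P,'scene');briqs(ps,Ps,'side')
for n,PP,uv in(('scene',P,[(304,148),(223,246),(231,204),(180,237),(233,330),(130,306),(297,195),(343,165),(289,128),(336,122)]),('side',Ps,[(192,208),(294,185),(279,222)])):
    for u,v in uv: print(n,u,v,PP[v,u].round(4))
def rects(PP,zl,zh,n,box):
    m=(PP[...,2]>zl)&(PP[...,2]<zh)&(PP[...,0]>box[0])&(PP[...,0]<box[1])&(PP[...,1]>box[2])&(PP[...,1]<box[3])
    q=PP[m];r=cv2.minAreaRect((q[:,:2]*1000).astype(np.float32));print(n,zl,len(q),q.mean(0).round(4),[np.round(a,1) for a in r])
np.save('pics/Ps.npy',P)
for n,PP in(('scene',P),('side',Ps)):
    c=PP[204 if n=='scene' else 210, 297 if n=='scene' else 195]
    bx=(0.5,1.1,-0.25,0.45)
    for zl,zh in((0.132,0.148),(0.2,0.235),(0.112,0.129)): 
        m=(PP[...,2]>zl)&(PP[...,2]<zh)
        N,l,st,cc=cv2.connectedComponentsWithStats(m.astype(np.uint8))
        for i in range(1,N):
            if st[i,4]<60: continue
            q=PP[l==i]
            r=cv2.minAreaRect((q[:,:2]*1000).astype(np.float32))
            print(n,zl,cc[i].round(),st[i,4],q.mean(0).round(4),[np.round(a,1) for a in r])
E
```

```text
scene [231. 202.] 53 mean [ 0.356  -0.0007  0.028 ] rect [357.5  -1.7] [46.8 18.7] 31.9
scene [231. 213.] 49 mean [ 0.3803 -0.0392  0.0279] rect [379.8 -35.6] [53.  18.9] 36.2
scene [146. 237.] 72 mean [ 0.1978 -0.2567  0.0284] rect [ 199.9 -256.2] [49.4 21.5] 55.2
scene [180. 235.] 68 mean [ 0.2874 -0.1937  0.028 ] rect [ 288.2 -196.1] [50.9 19. ] 46.9
scene [182. 248.] 42 mean [ 0.3199 -0.2267  0.028 ] rect [ 317.8 -225.1] [48.4 13.3] 41.9
scene [149. 249.] 45 mean [ 0.2361 -0.2816  0.0287] rect [ 231.7 -281.4] [52.8 18.1] 44.4
scene [287. 283.] 234 mean [ 0.6576 -0.1567  0.026 ] rect [ 657.8 -156.2] [34. 63.] 9.5
scene [195. 289.] 250 mean [ 0.4346 -0.3138  0.0256] rect [ 433.3 -313.1] [62.  35.8] 10.8
scene [240. 295.] 251 mean [ 0.5573 -0.2616  0.0258] rect [ 556.6 -260.3] [34. 62.] 80.0
scene [186. 330.] 274 mean [ 0.4841 -0.4282  0.0256] rect [ 483.1 -428. ] [34.  61.7] 34.8
side [247. 160.] 144 mean [ 0.6531 -0.1552  0.0272] rect [ 653.6 -153.2] [37.9 64.1] 12.5
side [287. 161.] 147 mean [ 0.5533 -0.2577  0.027 ] rect [ 552.7 -259.7] [38.2 64.1] 84.7
side [364. 207.] 46 mean 
[... 5320 characters left out ...]
loat64(39.2)]
side 0.112 [218. 186.] 1413 [0.561  0.062  0.1251] [array([563.5,  58.7]), array([130.1, 160.4]), np.float64(88.2)]
side 0.112 [ 90. 192.] 160 [0.8173 0.3664 0.1217] [array([828.1, 362.9]), array([77.5, 58.1]), np.float64(69.8)]
side 0.112 [203. 222.] 378 [0.4861 0.1823 0.1205] [array([491.3, 183.4]), array([357. , 165.9]), np.float64(56.2)]
side 0.112 [ 58. 287.] 132 [0.5851 0.602  0.1206] [array([593. , 599.1]), array([38.3, 88.6]), np.float64(0.5)]
side 0.112 [116. 279.] 131 [0.5013 0.4764 0.1186] [array([505.3, 474.9]), array([44.7, 37.3]), np.float64(77.0)]
side 0.112 [367. 306.] 144 [-0.0144  0.0474  0.1208] [array([-10.2,  37.3]), array([118.9,  49. ]), np.float64(15.2)]
```

```bash
python3 - <<'E'
import cv2
for n,b in(('scene',(130,120,250,260)),('side',(130,130,220,150))):
    i=cv2.imread(f'pics/{n}0.png');x,y,w,h=b
    cv2.imwrite(f'pics/{n}0c.png',cv2.resize(i[y:y+h,x:x+w],None,fx=2.2 if n=='scene' else 3.5,fy=2.2 if n=='scene' else 3.5,interpolation=cv2.INTER_CUBIC))
E
```

```text
(no output)
```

View pics/scene0c.png

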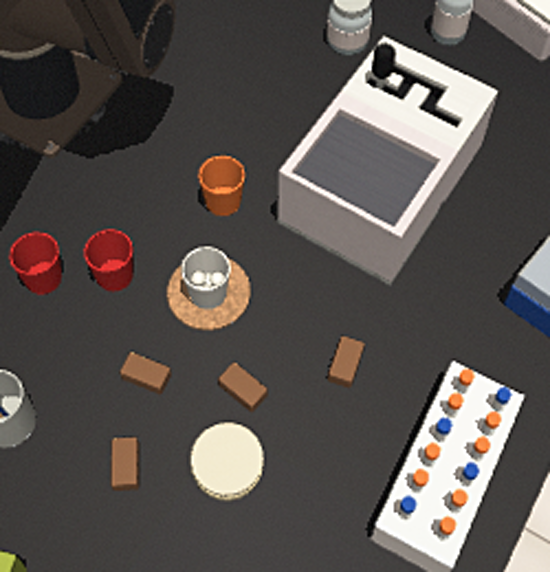

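View pics/side0c.png

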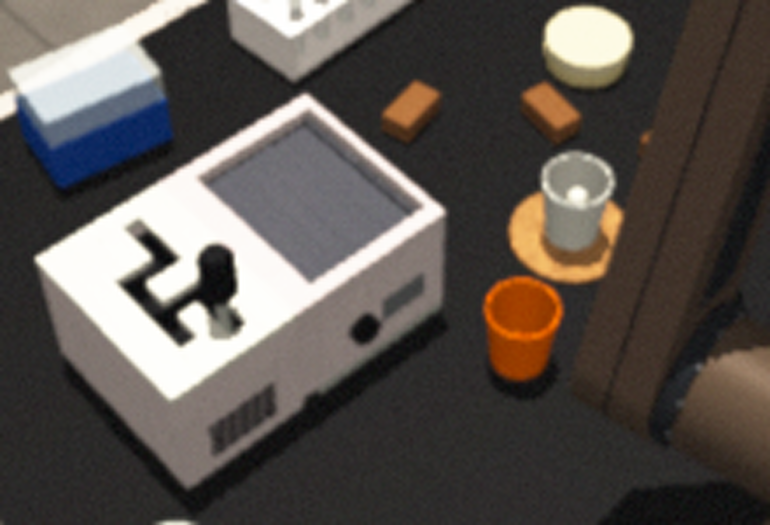

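The enlarged crops confirm it: the grey metal cup with white balls is the one on cork, and the orange and red cups are empty plastic. The four brown blocks are briquettes. The next measurement is the slot and the knob, to about 1 mm.

```bash
cat >> h.py <<'E'
def rayo(n,u,v,z):
    return ray(n,u,v,z)
def goto(pos,yawdir=None,Rt=None):
    """deltas in tool frame to target; yawdir = azimuth of jaw axis y, tool down"""
    s=ctrl.get_state();Rc=R.from_quat(s['tcp_rot'])
    if Rt is None:
        y=np.array([np.cos(yawdir),np.sin(yawdir),0]);z=np.array([0,0,-1.]);x=np.cross(y,z);Rt=R.from_matrix(np.stack([x,y,z],1))
    dp=Rc.inv().apply(np.array(pos)-s['eef_pos']);dr=(Rc.inv()*Rt).as_rotvec()
    print('t',round(s['time'],2),'pos',s['eef_pos'].round(4),'q',s['qpos'].round(3),'op',round(s['opening'],3),'F',s['contact_force'].round(1))
    print('  dpos',dp.round(4).tolist(),'drot',dr.round(4).tolist(),'dist mm',round(np.linalg.norm(dp)*1e3),'rows',round(max(np.linalg.norm(dp)/.0417,np.linalg.norm(dr)/.125),1))
E
python3 - <<'E'
from h import *
for n in('scene','side'):
    z=np.load(f'pics/{n}0.npz');p=z['p'].astype(int).sum(2);
    # homog map of deck plane into mill frame-ish image 1mm/px
    c=ctrl.camera_info(n);Rm=cv2.Rodrigues(np.array(c['rvec'],float))[0];K=np.array([[c['fx'],0,c['cx']],[0,c['fy'],c['cy']],[0,0,1]])
    H=K@np.stack([Rm[:,0],Rm[:,1],Rm[:,2]*.14+np.array(c['tvec'])],1)
    th=-np.deg2rad(2);A=np.array([[np.cos(th),-np.sin(th),.559],[np.sin(th),np.cos(th),.140],[0,0,1]])
    S=np.array([[.0005,0,-.11],[0,-.0005,.16],[0,0,1]]) # img(u,v)->mill
    M=H@A@S
    w=cv2.warpPerspective(cv2.cvtColor(z['p'],cv2.COLOR_RGB2BGR),M,(440,660),flags=cv2.INTER_LINEAR|cv2.WARP_INVERSE_MAP)
    for k in range(0,440,40): cv2.line(w,(k,0),(k,4),(0,0,255),1)
    cv2.imwrite(f'pics/deck_{n}.png',w[:600])
E
python3 -c "
import cv2,numpy as np
a=cv2.imread('pics/deck_scene.png')[:,:400];b=cv2.imread('pics/deck_side.png')[:,:400];cv2.imwrite('pics/deck2.png',np.hstack([a,b]))"
```

```text
(no output)
```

View pics/deck2.png

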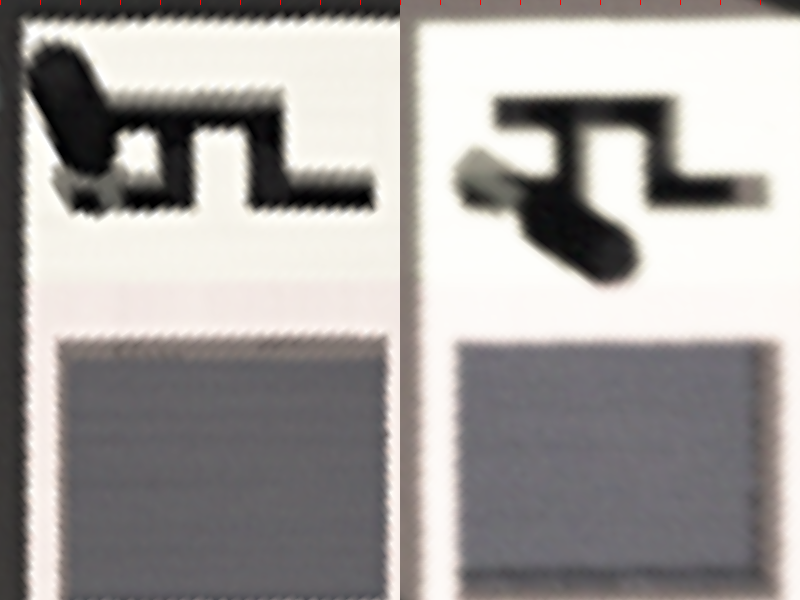

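```bash
python3 - <<'E'
from h import *
goto([.48,-.2,.33],-0.035)
goto([.505,.2055,.29],-0.035)
E
```

```text
t 0.15 pos [ 0.2153 -0.6392  0.2472] q [-1.396  0.287  1.578 -0.     1.279 -0.15 ] op 0.996 F [ 0.3  0.6 -0. ]
  dpos [0.391, -0.332, -0.0821] drot [-0.0015, -0.0013, -1.211] dist mm 519 rows 12.5
t 0.15 pos [ 0.2153 -0.6392  0.2472] q [-1.396  0.287  1.578 -0.     1.279 -0.15 ] op 0.996 F [ 0.3  0.6 -0. ]
  dpos [0.5441, -0.7082, -0.0413] drot [-0.0015, -0.0013, -1.211] dist mm 894 rows 21.4
```

Request:
{"method": "carry_out", "body": {
  "commands": [
    {"delta_pos":[0.391,-0.332,-0.082],"delta_rot":[-0.0015,-0.0013,-1.211],"claw":100},
    {"delta_pos":[0.391,-0.332,-0.082],"delta_rot":[-0.0015,-0.0013,-1.211],"claw":100},
    {"delta_pos":[0.391,-0.332,-0.082],"delta_rot":[-0.0015,-0.0013,-1.211],"claw":100},
    {"delta_pos":[0.391,-0.332,-0.082],"delta_rot":[-0.0015,-0.0013,-1.211],"claw":100},
    {"delta_pos":[0.391,-0.332,-0.082],"delta_rot":[-0.0015,-0.0013,-1.211],"claw":100},
    {"delta_pos":[0.391,-0.332,-0.082],"delta_rot":[-0.0015,-0.0013,-1.211],"claw":100},
    {"delta_pos":[0.391,-0.332,-0.082],"delta_rot":[-0.0015,-0.0013,-1.211],"claw":100},
    {"delta_pos":[0.391,-0.332,-0.082],"delta_rot":[-0.0015,-0.0013,-1.211],"claw":100}
  ]
}}

```text
time: 0.82
eef_pos: [0.3856, -0.3556, 0.3007]
tcp_rot: [0.787, 0.617, 0.0, -0.0]
contact_force: [1.0, -0.7, 0.7]
opening: 0.999
```

```bash
python3 - <<'E'
from h import *
goto([.505,.2055,.29],-0.035)
E
```

```text
t 0.82 pos [ 0.3856 -0.3556  0.3007] q [-0.939 -0.087  1.884  0.     1.345 -0.698] op 0.999 F [ 1.  -0.7  0.7]
  dpos [0.5734, -0.0175, 0.0109] drot [-0.0001, -0.0003, -0.2052] dist mm 574 rows 13.8
```

Request:
{"method": "carry_out", "body": {
  "commands": [
    {"delta_pos":[0.573,-0.018,0.011],"delta_rot":[0,0,-0.205],"claw":100},
    {"delta_pos":[0.573,-0.018,0.011],"delta_rot":[0,0,-0.205],"claw":100},
    {"delta_pos":[0.573,-0.018,0.011],"delta_rot":[0,0,-0.205],"claw":100},
    {"delta_pos":[0.573,-0.018,0.011],"delta_rot":[0,0,-0.205],"claw":100},
    {"delta_pos":[0.573,-0.018,0.011],"delta_rot":[0,0,-0.205],"claw":100},
    {"delta_pos":[0.573,-0.018,0.011],"delta_rot":[0,0,-0.205],"claw":100},
    {"delta_pos":[0.573,-0.018,0.011],"delta_rot":[0,0,-0.205],"claw":100},
    {"delta_pos":[0.573,-0.018,0.011],"delta_rot":[0,0,-0.205],"claw":100}
  ]
}}

```text
time: 1.48
eef_pos: [0.454, -0.0295, 0.2943]
tcp_rot: [0.72, 0.694, 0.0, 0.0]
contact_force: [0.3, -0.4, 0.1]
opening: 0.998
```

```bash
python3 - <<'E'
from h import *
goto([.505,.2055,.29],-0.035)
E
```

```text
t 1.48 pos [ 0.454  -0.0295  0.2943] q [-0.289 -0.254  2.04   0.     1.355 -0.253] op 0.998 F [ 0.3 -0.4  0.1]
  dpos [0.2366, 0.0427, 0.0044] drot [0.0004, -0.0002, -0.0005] dist mm 240 rows 5.8
```

Request:
{"method": "carry_out", "body": {
  "commands": [
    {"delta_pos":[0.237,0.043,0.004],"delta_rot":[0,0,0],"claw":100},
    {"delta_pos":[0.237,0.043,0.004],"delta_rot":[0,0,0],"claw":100},
    {"delta_pos":[0.237,0.043,0.004],"delta_rot":[0,0,0],"claw":100},
    {"delta_pos":[0.237,0.043,0.004],"delta_rot":[0,0,0],"claw":100},
    {"delta_pos":[0.237,0.043,0.004],"delta_rot":[0,0,0],"claw":100},
    {"delta_pos":[0.237,0.043,0.004],"delta_rot":[0,0,0],"claw":100},
    {"delta_pos":[0.237,0.043,0.004],"delta_rot":[0,0,0],"claw":100},
    {"delta_pos":[0.237,0.043,0.004],"delta_rot":[0,0,0],"claw":100}
  ]
}}

```text
time: 2.15
eef_pos: [0.5049, 0.2074, 0.2897]
tcp_rot: [0.718, 0.696, -0.001, -0.0]
contact_force: [-0.4, -0.0, -0.0]
opening: 1.003
```

```bash
python3 - <<'E'
from h import *
p,d,s=look('wrist','w1')
goto([.505,.2055,.192],-0.035)
E
```

```text
t 2.2 pos [0.505  0.2062 0.2898] q [ 0.202 -0.03   1.85  -0.     1.323  0.236] op 0.998 F [ 0.1 -0.4  0.2]
  dpos [-0.0006, 0.0001, 0.0978] drot [-0.0008, 0.0006, 0.0011] dist mm 98 rows 2.3
```

View pics/w1.png

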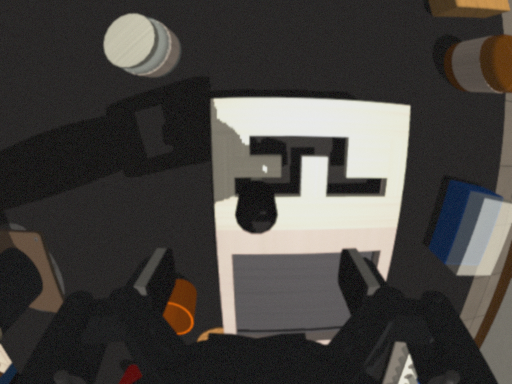

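The wrist view shows the knob at (256,210), midway between the fingers. I'll ray-check its lateral position before descending.

```bash
cat >> h.py <<'E'
def wray(tag,u,v,zp):
    w=np.load(f'pics/{tag}.npz');c=ctrl.camera_info('wrist');dx,dy=u-c['cx'],v-c['cy'];r=np.hypot(dx,dy);th=r/c['fx']
    dv=np.array([np.sin(th)*dx/r,np.sin(th)*dy/r,np.cos(th)]);M=np.array(c['mount']);Rt=R.from_quat(w['rot'])
    o=w['pos']+Rt.apply(M[:3,3]);dd=Rt.apply(M[:3,:3]@dv);return o+dd*(zp-o[2])/dd[2]
E
python3 - <<'E'
from h import *
for v in (180,205,214,234): print(v,wray('w1',256,v,.22).round(4),wray('w1',256,v,.165).round(4))
for uv in((386,187),(250,145),(236,187),(348,143)): print(uv,wray('w1',*uv,.14).round(4))
w=np.load('pics/w1.npz');g=w['p'].astype(int).sum(2);print(g[176:240:2,256]);print(g[212,230:284:2]); print(w['d'][180:240:4,256])
E
```

```text
180 [0.506  0.2339 0.22  ] [0.5054 0.2192 0.165 ]
205 [0.5054 0.2158 0.22  ] [0.5047 0.1961 0.165 ]
214 [0.5052 0.2091 0.22  ] [0.5044 0.1874 0.165 ]
234 [0.5047 0.1934 0.22  ] [0.5037 0.1674 0.165 ]
(386, 187) [0.6389 0.2019 0.14  ]
(250, 145) [0.5007 0.2466 0.14  ]
(236, 187) [0.4856 0.2062 0.14  ]
(348, 143) [0.5946 0.2471 0.14  ]
[338 250 162  32  33  63  62  35  56  73  47  41  75  63  41  83  78  75
  69  65  84  78  57 134 142 147 138 136 190 538 644 644]
[676 676 625 139  80  70  68  50  72  70  78  68  79  69  62 121 126 146
  97  59  63  76  43 211 646 687 687]
[0.25080004 0.23884903 0.2267191  0.21688789 0.21236417 0.20984417
 0.2070377  0.2078492  0.2098051  0.21041024 0.20988624 0.21156296
 0.21311939 0.21479763 0.3027064 ]
```

Request:
{"method": "carry_out", "body": {
  "commands": [
    {"delta_pos":[0.001,0,0.035],"delta_rot":[0,0,0],"claw":100},
    {"delta_pos":[0.001,0,0.07],"delta_rot":[0,0,0],"claw":100},
    {"delta_pos":[0.001,0,0.096],"delta_rot":[0,0,0],"claw":100},
    {"delta_pos":[0.001,0,0.096],"delta_rot":[0,0,0],"claw":60},
    {"delta_pos":[0.001,0,0.096],"delta_rot":[0,0,0],"claw":45},
    {"delta_pos":[0.001,0,0.096],"delta_rot":[0,0,0],"claw":34},
    {"delta_pos":[0.001,0,0.096],"delta_rot":[0,0,0],"claw":30},
    {"delta_pos":[0.001,0,0.096],"delta_rot":[0,0,0],"claw":25}
  ],
  "force": 30
}}

```text
time: 2.87
eef_pos: [0.5064, 0.2071, 0.1969]
tcp_rot: [0.719, 0.695, 0.001, 0.001]
contact_force: [-0.0, -0.9, 2.7]
opening: 0.363
```

```bash
python3 - <<'E'
from h import *
goto([.505,.2055,.192],-0.035)
E
```

```text
t 2.87 pos [0.5064 0.2071 0.1969] q [ 2.030e-01  5.200e-02  1.941e+00 -1.000e-03  1.145e+00  2.380e-01] op 0.363 F [-0.  -0.9  2.7]
  dpos [-0.0017, -0.0013, 0.0049] drot [0.0035, -0.0002, 0.0007] dist mm 5 rows 0.1
```

Gripped. Next I move forward about 33 mm to the first crossing.

Request:
{"method": "carry_out", "body": {
  "commands": [
    {"delta_pos":[0,0.008,0],"delta_rot":[0,0,0],"claw":20},
    {"delta_pos":[0,0.016,0],"delta_rot":[0,0,0],"claw":20},
    {"delta_pos":[0,0.024,0],"delta_rot":[0,0,0],"claw":20},
    {"delta_pos":[0,0.032,0],"delta_rot":[0,0,0],"claw":20},
    {"delta_pos":[0,0.032,0],"delta_rot":[0,0,0],"claw":20}
  ],
  "force": 40
}}

```text
time: 3.28
eef_pos: [0.5403, 0.206, 0.1971]
tcp_rot: [0.719, 0.695, 0.002, 0.002]
contact_force: [1.2, 0.5, -3.4]
opening: 0.36
```

```bash
python3 - <<'E'
from h import *
goto([.5384,.2055,.197],-0.035)
look('side','s2')
import cv2
i=cv2.imread('pics/s2.png')[150:270,120:270];cv2.imwrite('pics/s2c.png',cv2.resize(i,None,fx=4,fy=4))
E
```

```text
t 3.28 pos [0.5403 0.206  0.1971] q [ 0.189  0.12   1.868 -0.     1.148  0.224] op 0.36 F [ 1.2  0.5 -3.4]
  dpos [-0.0006, -0.0019, 0.0001] drot [0.0053, -0.0009, 0.0001] dist mm 2 rows 0.0
```

View pics/s2c.png

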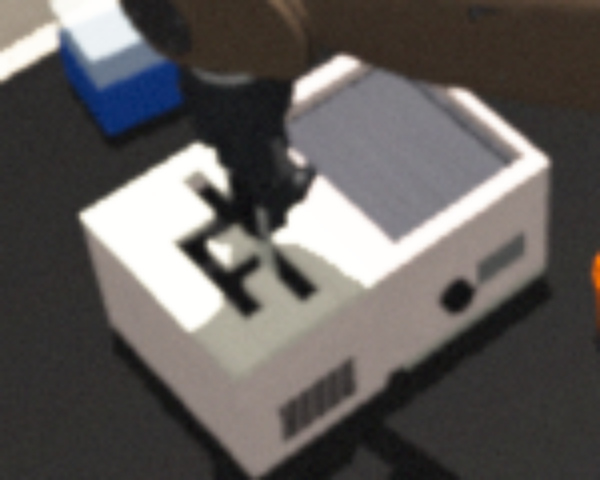

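The stem sits at the first crossing, at about (265,230) in the crop. Next I go sideways 40 mm.

Request:
{"method": "carry_out", "body": {
  "commands": [
    {"delta_pos":[0.008,-0.001,0],"delta_rot":[0,0,0],"claw":20},
    {"delta_pos":[0.016,-0.001,0],"delta_rot":[0,0,0],"claw":20},
    {"delta_pos":[0.024,-0.001,0],"delta_rot":[0,0,0],"claw":20},
    {"delta_pos":[0.032,-0.001,0],"delta_rot":[0,0,0],"claw":20},
    {"delta_pos":[0.04,-0.001,0],"delta_rot":[0,0,0],"claw":20},
    {"delta_pos":[0.0405,-0.001,0],"delta_rot":[0,0,0],"claw":20}
  ]
}}

```text
time: 3.83
eef_pos: [0.5402, 0.2489, 0.1971]
tcp_rot: [0.719, 0.695, 0.003, 0.001]
contact_force: [1.8, 2.1, -2.0]
opening: 0.36
```

```bash
python3 - <<'E'
from h import *
goto([.5393,.2465,.197],-0.035)
E
```

```text
t 3.83 pos [0.5402 0.2489 0.1971] q [0.261 0.155 1.829 0.002 1.151 0.294] op 0.36 F [ 1.8  2.1 -2. ]
  dpos [-0.0025, -0.0008, 0.0] drot [0.0059, -0.0036, 0.0013] dist mm 3 rows 0.1
```

Through sideways. Now back 30 mm into the pocket.

Request:
{"method": "carry_out", "body": {
  "commands": [
    {"delta_pos":[-0.0015,-0.008,0],"delta_rot":[0,0,0],"claw":20},
    {"delta_pos":[-0.0015,-0.016,0],"delta_rot":[0,0,0],"claw":20},
    {"delta_pos":[-0.0015,-0.024,0],"delta_rot":[0,0,0],"claw":20},
    {"delta_pos":[-0.0015,-0.03,0],"delta_rot":[0,0,0],"claw":20},
    {"delta_pos":[-0.0015,-0.031,0],"delta_rot":[0,0,0],"claw":20},
    {"delta_pos":[-0.0015,-0.031,0],"delta_rot":[0,0,0],"claw":20}
  ]
}}

```text
time: 4.33
eef_pos: [0.508, 0.2486, 0.197]
tcp_rot: [0.719, 0.695, 0.003, 0.0]
contact_force: [-1.6, 0.5, -1.2]
opening: 0.361
```

```bash
python3 - <<'E'
from h import *
goto([.508,.2465,.197],-0.035)
look('scene','c3')
import cv2
i=cv2.imread('pics/c3.png')[110:260,220:400];cv2.imwrite('pics/c3c.png',cv2.resize(i,None,fx=4,fy=4))
E
```

```text
t 4.33 pos [0.508  0.2486 0.197 ] q [0.275 0.092 1.898 0.003 1.146 0.307] op 0.361 F [-1.6  0.5 -1.2]
  dpos [-0.0021, 0.0001, 0.0] drot [0.0044, -0.0038, 0.0013] dist mm 2 rows 0.0
```

View pics/c3c.png

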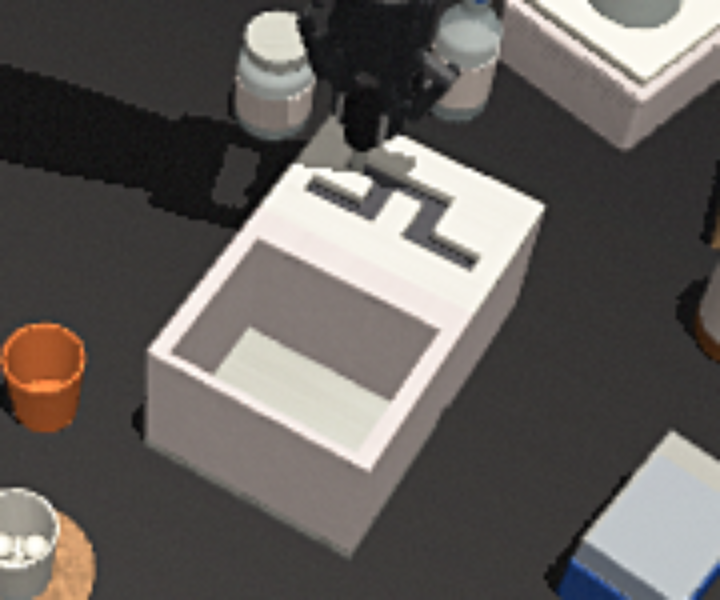

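The shutter is fully open and the lever is in the pocket at about (360,150) in the crop. I nudge 1.5 mm deeper, release and rise.

Request:
{"method": "carry_out", "body": {
  "commands": [
    {"delta_pos":[0,-0.0015,0],"delta_rot":[0,0,0],"claw":20},
    {"delta_pos":[0,-0.0015,0],"delta_rot":[0,0,0],"claw":20},
    {"delta_pos":[0,-0.0015,0],"delta_rot":[0,0,0],"claw":60},
    {"delta_pos":[0,-0.0015,0],"delta_rot":[0,0,0],"claw":100},
    {"delta_pos":[0,-0.0015,0],"delta_rot":[0,0,0],"claw":100},
    {"delta_pos":[0,-0.0015,-0.03],"delta_rot":[0,0,0],"claw":100},
    {"delta_pos":[0,-0.0015,-0.07],"delta_rot":[0,0,0],"claw":100},
    {"delta_pos":[0,-0.0015,-0.1],"delta_rot":[0,0,0],"claw":100}
  ]
}}

```text
time: 5.05
eef_pos: [0.5067, 0.2481, 0.2995]
tcp_rot: [0.719, 0.695, 0.003, 0.001]
contact_force: [1.0, -0.1, 1.5]
opening: 0.998
```

```bash
cat > br.py <<'E'
from h import *
def briqs(tag='tmp'):
    out=[]
    for n in('scene','side'):
        p,d,s=look(n,tag+n);P=cloud(n,d);hsv=cv2.cvtColor(p,cv2.COLOR_RGB2HSV)
        m=((hsv[...,0]<15)&(hsv[...,1]>90)&(hsv[...,2]>40)&(hsv[...,2]<190)&(P[...,2]>0.012)&(P[...,2]<0.035)).astype(np.uint8)
        N,l,st,c=cv2.connectedComponentsWithStats(m)
        for i in range(1,N):
            q=P[l==i];q=q[q[:,2]>.021]
            if len(q)<70: continue
            r=cv2.minAreaRect((q[:,:2]*1000).astype(np.float32));(w,h),a=r[1],r[2]
            if min(w,h)<25: continue
            if w<h: a+=90
            print(n,c[i].round(),len(q),'ctr',np.round(r[0],1),np.round(r[1],1),'long axis az rad',round(np.deg2rad((a+90)%180-90),3))
briqs()
goto([.655,-.155,.13],0.17)
E
python3 br.py
```

```text
scene [287. 283.] 206 ctr [ 657.9 -156.5] [33.9 63.5] long axis az rad -1.37
scene [196. 289.] 213 ctr [ 433.3 -313.2] [62.4 33.8] long axis az rad 0.133
scene [240. 295.] 219 ctr [ 556.8 -260.6] [33.9 62.5] long axis az rad -0.157
scene [186. 330.] 250 ctr [ 482.9 -428.2] [33.9 62.6] long axis az rad -0.955
t 5.15 pos [0.5094 0.249  0.3053] q [ 2.750e-01 -1.000e-03  1.793e+00  2.000e-03  1.330e+00  3.080e-01] op 1.001 F [ 1.2  0.3 -0.3]
  dpos [-0.4002, 0.156, 0.175] drot [0.0185, -0.0059, -0.2038] dist mm 464 rows 11.1
```

Request:
{"method": "carry_out", "body": {
  "commands": [
    {"delta_pos":[-0.1,0.04,0.0],"delta_rot":[0.0185,-0.006,-0.23],"claw":100},
    {"delta_pos":[-0.4,0.157,0.155],"delta_rot":[0.0185,-0.006,-0.23],"claw":100},
    {"delta_pos":[-0.4,0.157,0.155],"delta_rot":[0.0185,-0.006,-0.23],"claw":100},
    {"delta_pos":[-0.4,0.157,0.155],"delta_rot":[0.0185,-0.006,-0.23],"claw":100},
    {"delta_pos":[-0.4,0.157,0.155],"delta_rot":[0.0185,-0.006,-0.23],"claw":100},
    {"delta_pos":[-0.4,0.157,0.155],"delta_rot":[0.0185,-0.006,-0.23],"claw":100},
    {"delta_pos":[-0.4,0.157,0.155],"delta_rot":[0.0185,-0.006,-0.23],"claw":100},
    {"delta_pos":[-0.4,0.157,0.155],"delta_rot":[0.0185,-0.006,-0.23],"claw":100}
  ]
}}

```text
time: 5.82
eef_pos: [0.6148, -0.0451, 0.1947]
tcp_rot: [0.634, 0.773, -0.0, 0.0]
contact_force: [0.6, 0.1, -0.2]
opening: 0.997
```

```bash
python3 - <<'E'
from h import *
goto([.656,-.155,.14],0.19)
goto([.656,-.155,.021],0.19)
E
```

```text
t 5.82 pos [ 0.6148 -0.0451  0.1947] q [-2.380e-01  2.070e-01  1.773e+00 -1.000e-03  1.161e+00 -4.330e-01] op 0.997 F [ 0.6  0.1 -0.2]
  dpos [-0.1157, 0.019, 0.0548] drot [0.0, 0.0007, 0.0061] dist mm 129 rows 3.1
t 5.82 pos [ 0.6148 -0.0451  0.1947] q [-2.380e-01  2.070e-01  1.773e+00 -1.000e-03  1.161e+00 -4.330e-01] op 0.997 F [ 0.6  0.1 -0.2]
  dpos [-0.1157, 0.019, 0.1738] drot [0.0, 0.0007, 0.0061] dist mm 210 rows 5.0
```

Request:
{"method": "carry_out", "body": {
  "commands": [
    {"delta_pos":[-0.116,0.019,0.055],"delta_rot":[0,0,0.006],"claw":100},
    {"delta_pos":[-0.116,0.019,0.055],"delta_rot":[0,0,0.006],"claw":100},
    {"delta_pos":[-0.116,0.019,0.055],"delta_rot":[0,0,0.006],"claw":100},
    {"delta_pos":[-0.116,0.019,0.055],"delta_rot":[0,0,0.006],"claw":100},
    {"delta_pos":[-0.116,0.019,0.055],"delta_rot":[0,0,0.006],"claw":100}
  ]
}}

```text
time: 6.23
eef_pos: [0.6551, -0.1578, 0.1369]
tcp_rot: [0.638, 0.77, -0.001, -0.002]
contact_force: [-0.4, -0.0, 0.9]
opening: 1.002
```

```bash
cat > wb.py <<'E'
import sys
from h import *
def wb(tag):
    p,d,s=look('wrist',tag);hsv=cv2.cvtColor(p,cv2.COLOR_RGB2HSV)
    m=((hsv[...,0]<16)&(hsv[...,1]>80)&(hsv[...,1]<200)&(hsv[...,2]>70)&(hsv[...,2]<215)).astype(np.uint8)
    m=cv2.morphologyEx(m,cv2.MORPH_OPEN,np.ones((3,3),np.uint8))
    N,l,st,c=cv2.connectedComponentsWithStats(m)
    for i in range(1,N):
        if st[i,4]<200: continue
        v,u=np.where(l==i);q=np.array([wray(tag,a,b,.026)[:2] for a,b in zip(u[::3],v[::3])])*1000
        r=cv2.minAreaRect(q.astype(np.float32));(w,h),a=r[1],r[2]
        if w<h:a+=90
        print(c[i].round(),st[i,4],np.round(r[0],1),np.round(r[1],1),round(np.deg2rad((a+90)%180-90),3))
if __name__=='__main__':
    wb(sys.argv[1]);x,y,a=map(float,sys.argv[2:5]);goto([x,y,.021],a)
E
python3 wb.py w5 .656 -.155 .19
```

```text
[258. 174.] 1587 [ 655.2 -145.6] [34.5 50.8] -1.379
[133. 253.] 442 [ 548.4 -235.3] [18.7 37.8] -0.163
[ 59. 274.] 735 [ 440.5 -297.8] [79.8 38.6] 0.174
[112. 359.] 268 [ 508.2 -417. ] [45.2 24.7] 1.231
t 6.28 pos [ 0.6554 -0.156   0.1384] q [-0.384  0.386  1.659 -0.     1.098 -0.572] op 1.001 F [ 0.   0.3 -0.6]
  dpos [0.0008, 0.001, 0.1174] drot [-0.0021, -0.001, -0.0019] dist mm 117 rows 2.8
```

View pics/w5.png

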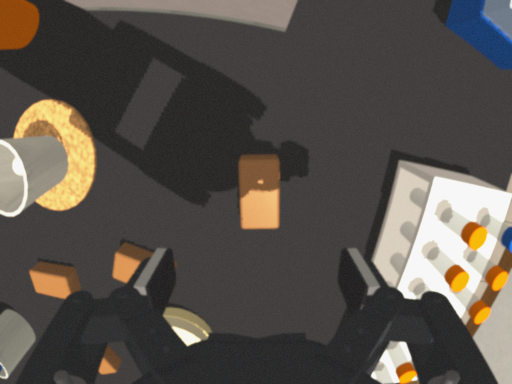

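The wrist view shows the briquette at about (260,192), centred between the fingers. I descend and close.

Request:
{"method": "carry_out", "body": {
  "commands": [
    {"delta_pos":[0.001,0.001,0.04],"delta_rot":[-0.002,-0.001,-0.002],"claw":100},
    {"delta_pos":[0.001,0.001,0.08],"delta_rot":[-0.002,-0.001,-0.002],"claw":100},
    {"delta_pos":[0.001,0.001,0.116],"delta_rot":[-0.002,-0.001,-0.002],"claw":100},
    {"delta_pos":[0.001,0.001,0.117],"delta_rot":[-0.002,-0.001,-0.002],"claw":70},
    {"delta_pos":[0.001,0.001,0.117],"delta_rot":[-0.002,-0.001,-0.002],"claw":45},
    {"delta_pos":[0.001,0.001,0.117],"delta_rot":[-0.002,-0.001,-0.002],"claw":30},
    {"delta_pos":[0.001,0.001,0.117],"delta_rot":[-0.002,-0.001,-0.002],"claw":30},
    {"delta_pos":[0.001,0.001,0.117],"delta_rot":[-0.002,-0.001,-0.002],"claw":30}
  ],
  "force": 40
}}

```text
time: 6.95
eef_pos: [0.6589, -0.1555, 0.0262]
tcp_rot: [0.637, 0.771, 0.001, 0.004]
contact_force: [0.9, -1.1, 0.4]
opening: 0.386
```

```bash
python3 - <<'E'
from h import *
goto([.656,-.155,.26],0.19)
goto([.57,.04,.26],-1.606)
goto([.57,.04,.26],1.536)
goto([.57,.04,.26],-.035)
E
```

```text
t 6.95 pos [ 0.6589 -0.1555  0.0262] q [-0.381  0.532  1.69   0.     0.912 -0.572] op 0.386 F [ 0.9 -1.1  0.4]
  dpos [0.0001, -0.0012, -0.2338] drot [0.0065, 0.0042, 0.0005] dist mm 234 rows 5.6
t 6.95 pos [ 0.6589 -0.1555  0.0262] q [-0.381  0.532  1.69   0.     0.912 -0.572] op 0.386 F [ 0.9 -1.1  0.4]
  dpos [0.2078, -0.0488, -0.235] drot [0.0084, -0.0029, 1.7965] dist mm 317 rows 14.4
t 6.95 pos [ 0.6589 -0.1555  0.0262] q [-0.381  0.532  1.69   0.     0.912 -0.572] op 0.386 F [ 0.9 -1.1  0.4]
  dpos [0.2078, -0.0488, -0.235] drot [0.0027, 0.0079, -1.3455] dist mm 317 rows 10.8
t 6.95 pos [ 0.6589 -0.1555  0.0262] q [-0.381  0.532  1.69   0.     0.912 -0.572] op 0.386 F [ 0.9 -1.1  0.4]
  dpos [0.2078, -0.0488, -0.235] drot [0.007, 0.0034, 0.2255] dist mm 317 rows 7.6
```

Request:
{"method": "carry_out", "body": {
  "commands": [
    {"delta_pos":[0,0,-0.04],"delta_rot":[0.007,0.003,0],"claw":20},
    {"delta_pos":[0,0,-0.08],"delta_rot":[0.007,0.003,0],"claw":20},
    {"delta_pos":[0.02,0,-0.12],"delta_rot":[0.007,0.003,0.05],"claw":20},
    {"delta_pos":[0.05,-0.01,-0.15],"delta_rot":[0.007,0.003,0.1],"claw":20},
    {"delta_pos":[0.08,-0.02,-0.17],"delta_rot":[0.007,0.003,0.2],"claw":20},
    {"delta_pos":[0.232,-0.03,-0.17],"delta_rot":[0.007,0.003,0.225],"claw":20},
    {"delta_pos":[0.232,-0.03,-0.17],"delta_rot":[0.007,0.003,0.225],"claw":20},
    {"delta_pos":[0.232,-0.03,-0.17],"delta_rot":[0.007,0.003,0.225],"claw":20}
  ]
}}

```text
time: 7.62
eef_pos: [0.5917, 0.0407, 0.1984]
tcp_rot: [0.72, 0.694, 0.002, 0.002]
contact_force: [-0.1, 1.3, -1.8]
opening: 0.39
```

```bash
python3 - <<'E'
from h import *
goto([.576,.07,.165],-.035)
E
```

```text
t 7.62 pos [0.5917 0.0407 0.1984] q [-0.102  0.151  1.831 -0.     1.154 -0.066] op 0.39 F [-0.1  1.3 -1.8]
  dpos [0.0288, -0.017, 0.0333] drot [0.0057, 0.0006, -0.0007] dist mm 47 rows 1.1
```

Request:
{"method": "carry_out", "body": {
  "commands": [
    {"delta_pos":[0.029,-0.017,0.033],"delta_rot":[0.0057,0.0006,0],"claw":20},
    {"delta_pos":[0.029,-0.017,0.033],"delta_rot":[0.0057,0.0006,0],"claw":20},
    {"delta_pos":[0.029,-0.017,0.033],"delta_rot":[0.0057,0.0006,0],"claw":20},
    {"delta_pos":[0.029,-0.017,0.033],"delta_rot":[0.0057,0.0006,0],"claw":70},
    {"delta_pos":[0.029,-0.017,0.033],"delta_rot":[0.0057,0.0006,0],"claw":90},
    {"delta_pos":[0.029,-0.017,-0.01],"delta_rot":[0.0057,0.0006,0],"claw":100},
    {"delta_pos":[0.029,-0.017,-0.035],"delta_rot":[0.0057,0.0006,0],"claw":100}
  ]
}}

```text
time: 8.2
eef_pos: [0.5766, 0.0687, 0.2357]
tcp_rot: [0.72, 0.694, 0.0, 0.001]
contact_force: [1.5, -0.2, 1.0]
opening: 0.929
```

```bash
python3 br.py; python3 - <<'E'
from h import *
goto([.555,-.26,.14],1.41)
goto([.555,-.26,.14],-1.73)
E
```

```text
scene [196. 289.] 216 ctr [ 433.5 -313.4] [62.1 35.7] long axis az rad 0.14
scene [240. 295.] 223 ctr [ 556.7 -260.8] [34.6 61.5] long axis az rad -0.148
scene [186. 330.] 248 ctr [ 483.7 -427.8] [34.  61.3] long axis az rad -0.999
t 8.3 pos [0.5801 0.0685 0.2417] q [-0.056  0.086  1.82  -0.     1.221 -0.018] op 1.001 F [ 0.  -0.5  1.1]
  dpos [-0.2205, 0.0816, 0.113] drot [0.0147, 0.002, -0.2079] dist mm 261 rows 6.3
t 8.3 pos [0.5801 0.0685 0.2417] q [-0.056  0.086  1.82  -0.     1.221 -0.018] op 1.001 F [ 0.  -0.5  1.1]
  dpos [-0.3292, -0.0142, 0.1016] drot [0.0118, 0.0111, -1.4479] dist mm 345 rows 11.6
t 8.3 pos [0.5801 0.0685 0.2417] q [-0.056  0.086  1.82  -0.     1.221 -0.018] op 1.001 F [ 0.  -0.5  1.1]
  dpos [-0.3292, -0.0142, 0.1016] drot [0.0115, -0.0122, 1.692] dist mm 345 rows 13.5
```

View pics/tmpscene.png

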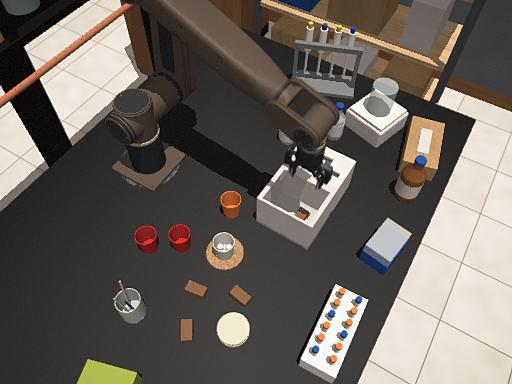

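Briquette 1 is inside the hopper, at (301,215). Next is the one at (.555,-.26).

Request:
{"method": "carry_out", "body": {
  "commands": [
    {"delta_pos":[-0.05,0,0],"delta_rot":[0.0115,-0.012,1.69],"claw":100},
    {"delta_pos":[-0.1,0,0],"delta_rot":[0.0115,-0.012,1.69],"claw":80},
    {"delta_pos":[-0.15,-0.01,0.01],"delta_rot":[0.0115,-0.012,1.69],"claw":80},
    {"delta_pos":[-0.2,-0.014,0.06],"delta_rot":[0.0115,-0.012,1.69],"claw":80},
    {"delta_pos":[-0.25,-0.014,0.1],"delta_rot":[0.0115,-0.012,1.69],"claw":80},
    {"delta_pos":[-0.329,-0.014,0.102],"delta_rot":[0.0115,-0.012,1.69],"claw":80},
    {"delta_pos":[-0.329,-0.014,0.102],"delta_rot":[0.0115,-0.012,1.69],"claw":80},
    {"delta_pos":[-0.329,-0.014,0.102],"delta_rot":[0.0115,-0.012,1.69],"claw":80}
  ]
}}

```text
time: 8.97
eef_pos: [0.5559, -0.2421, 0.1466]
tcp_rot: [0.965, 0.26, 0.0, 0.001]
contact_force: [0.6, 0.1, 0.3]
opening: 0.8
```

```bash
python3 - <<'E'
from h import *
goto([.556,-.26,.12],-1.72)
E
```

```text
t 8.97 pos [ 0.5559 -0.2421  0.1466] q [-0.578  0.238  1.831 -0.     1.071  0.466] op 0.8 F [0.6 0.1 0.3]
  dpos [-0.0089, 0.0155, 0.0266] drot [0.001, -0.001, 0.6762] dist mm 32 rows 5.4
```

Request:
{"method": "carry_out", "body": {
  "commands": [
    {"delta_pos":[-0.009,0.0155,0.026],"delta_rot":[0,0,0.676],"claw":80},
    {"delta_pos":[-0.009,0.0155,0.026],"delta_rot":[0,0,0.676],"claw":80},
    {"delta_pos":[-0.009,0.0155,0.026],"delta_rot":[0,0,0.676],"claw":80},
    {"delta_pos":[-0.009,0.0155,0.026],"delta_rot":[0,0,0.676],"claw":80},
    {"delta_pos":[-0.009,0.0155,0.026],"delta_rot":[0,0,0.676],"claw":80},
    {"delta_pos":[-0.009,0.0155,0.026],"delta_rot":[0,0,0.676],"claw":80},
    {"delta_pos":[-0.009,0.0155,0.026],"delta_rot":[0,0,0.676],"claw":80}
  ]
}}

```text
time: 9.55
eef_pos: [0.5559, -0.2619, 0.1211]
tcp_rot: [0.997, -0.076, 0.001, 0.001]
contact_force: [-0.2, 0.5, 0.7]
opening: 0.802
```

```bash
python3 wb.py w6 .556 -.26 -1.72
```

```text
[255. 200.] 3174 [ 558.5 -260.9] [33.9 64.6] -0.133
[434. 247.] 1877 [ 488.4 -422.8] [49.6 62.2] -0.947
[317. 306.] 1031 [ 440.7 -305.4] [74.8 21.8] 0.164
t 9.6 pos [ 0.5559 -0.2617  0.121 ] q [-0.605  0.286  1.824 -0.     1.028  1.116] op 0.802 F [0.5 0.1 0.2]
  dpos [-0.0004, -0.0018, 0.1] drot [0.0012, -0.0021, -0.0003] dist mm 100 rows 2.4
```

View pics/w6.png

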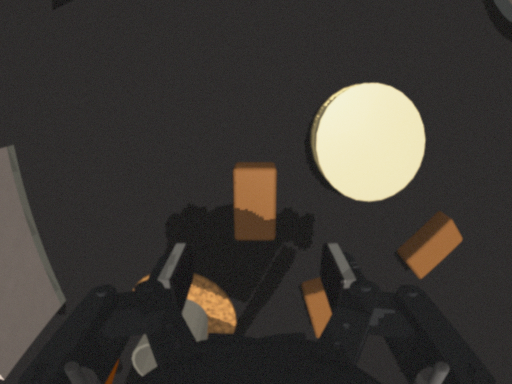

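Wrist and scene agree; the briquette is at (255,202), clear of the dishes. I descend and grip.

Request:
{"method": "carry_out", "body": {
  "commands": [
    {"delta_pos":[0.002,-0.001,0.035],"delta_rot":[0,0,0],"claw":80},
    {"delta_pos":[0.002,-0.001,0.07],"delta_rot":[0,0,0],"claw":80},
    {"delta_pos":[0.002,-0.001,0.1],"delta_rot":[0,0,0],"claw":80},
    {"delta_pos":[0.002,-0.001,0.1],"delta_rot":[0,0,0],"claw":70},
    {"delta_pos":[0.002,-0.001,0.1],"delta_rot":[0,0,0],"claw":35},
    {"delta_pos":[0.002,-0.001,0.1],"delta_rot":[0,0,0],"claw":30},
    {"delta_pos":[0.002,-0.001,0.1],"delta_rot":[0,0,0],"claw":30}
  ]
}}

```text
time: 10.18
eef_pos: [0.5601, -0.2626, 0.0241]
tcp_rot: [0.997, -0.075, 0.003, 0.002]
contact_force: [-0.3, -0.0, -0.7]
opening: 0.39
```

```bash
python3 - <<'E'
from h import *
goto([.54,.05,.17],-1.606)
E
```

```text
t 10.18 pos [ 0.5601 -0.2626  0.0241] q [-0.602  0.432  1.843 -0.     0.859  1.118] op 0.39 F [-0.3 -0.  -0.7]
  dpos [-0.0654, -0.3056, -0.1474] drot [0.0039, -0.0067, -0.114] dist mm 346 rows 8.3
```

Request:
{"method": "carry_out", "body": {
  "commands": [
    {"delta_pos":[0,0,-0.04],"delta_rot":[0.004,-0.007,0],"claw":20},
    {"delta_pos":[0,0,-0.08],"delta_rot":[0.004,-0.007,0],"claw":20},
    {"delta_pos":[-0.01,-0.03,-0.11],"delta_rot":[0.004,-0.007,-0.05],"claw":20},
    {"delta_pos":[-0.02,-0.06,-0.14],"delta_rot":[0.004,-0.007,-0.1],"claw":20},
    {"delta_pos":[-0.03,-0.09,-0.165],"delta_rot":[0.004,-0.007,-0.114],"claw":20},
    {"delta_pos":[-0.065,-0.306,-0.17],"delta_rot":[0.004,-0.007,-0.114],"claw":20},
    {"delta_pos":[-0.065,-0.306,-0.17],"delta_rot":[0.004,-0.007,-0.114],"claw":20},
    {"delta_pos":[-0.065,-0.306,-0.17],"delta_rot":[0.004,-0.007,-0.114],"claw":20}
  ]
}}

```text
time: 10.85
eef_pos: [0.5424, -0.0441, 0.1942]
tcp_rot: [1.0, -0.018, 0.003, 0.001]
contact_force: [0.0, -0.1, -2.1]
opening: 0.391
```

```bash
python3 - <<'E'
from h import *
goto([.54,.055,.165],-1.606)
E
```

```text
t 10.85 pos [ 0.5424 -0.0441  0.1942] q [-0.268  0.047  1.952  0.     1.136  1.339] op 0.391 F [ 0.  -0.1 -2.1]
  dpos [-0.0061, -0.099, 0.029] drot [0.0014, -0.0067, -0.0006] dist mm 103 rows 2.5
```

Request:
{"method": "carry_out", "body": {
  "commands": [
    {"delta_pos":[-0.006,-0.099,0.005],"delta_rot":[0,-0.006,0],"claw":20},
    {"delta_pos":[-0.006,-0.099,0.028],"delta_rot":[0,-0.006,0],"claw":20},
    {"delta_pos":[-0.006,-0.099,0.028],"delta_rot":[0,-0.006,0],"claw":20},
    {"delta_pos":[-0.006,-0.099,0.028],"delta_rot":[0,-0.006,0],"claw":20},
    {"delta_pos":[-0.006,-0.099,0.028],"delta_rot":[0,-0.006,0],"claw":20},
    {"delta_pos":[-0.006,-0.099,0.028],"delta_rot":[0,-0.006,0],"claw":80},
    {"delta_pos":[-0.006,-0.099,0.028],"delta_rot":[0,-0.006,0],"claw":80},
    {"delta_pos":[-0.006,-0.099,-0.02],"delta_rot":[0,-0.006,0],"claw":80}
  ]
}}

```text
time: 11.52
eef_pos: [0.5353, 0.054, 0.2004]
tcp_rot: [1.0, -0.019, -0.007, 0.0]
contact_force: [0.7, -0.6, -0.7]
opening: 0.788
```

```bash
python3 br.py; python3 - <<'E'
from h import *
goto([.432,-.312,.12],-1.43)
E
```

```text
scene [196. 289.] 211 ctr [ 433.5 -312.3] [61.7 34.9] long axis az rad 0.171
scene [186. 330.] 253 ctr [ 483.2 -427.6] [33.9 61.2] long axis az rad -0.974
t 11.62 pos [0.5439 0.0534 0.2149] q [-0.087  0.027  1.932 -0.002  1.169  1.522] op 0.804 F [1.3 0.1 1.7]
  dpos [0.1178, 0.2038, 0.0869] drot [0.0136, -0.0078, -1.7786] dist mm 251 rows 14.2
t 11.62 pos [0.5439 0.0534 0.2149] q [-0.087  0.027  1.932 -0.002  1.169  1.522] op 0.804 F [1.3 0.1 1.7]
  dpos [-0.0993, 0.3691, 0.0943] drot [0.0034, -0.0133, -0.1786] dist mm 394 rows 9.4
```

View pics/tmpscene.png

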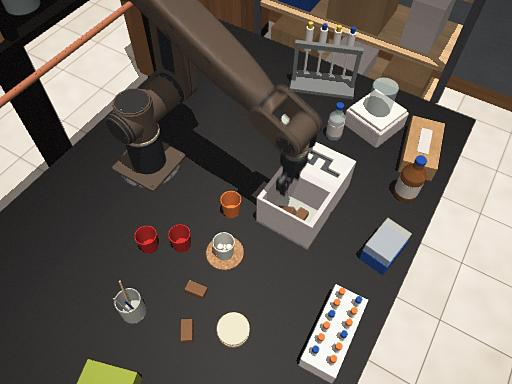

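Two are in the hopper. Next is the briquette at (.432,-.312).

Request:
{"method": "carry_out", "body": {
  "commands": [
    {"delta_pos":[-0.02,0.04,0],"delta_rot":[0.003,-0.013,-0.179],"claw":80},
    {"delta_pos":[-0.03,0.08,0],"delta_rot":[0.003,-0.013,-0.179],"claw":80},
    {"delta_pos":[-0.04,0.12,0],"delta_rot":[0.003,-0.013,-0.179],"claw":80},
    {"delta_pos":[-0.05,0.16,0.01],"delta_rot":[0.003,-0.013,-0.179],"claw":80},
    {"delta_pos":[-0.099,0.369,0.09],"delta_rot":[0.003,-0.013,-0.179],"claw":80},
    {"delta_pos":[-0.099,0.369,0.09],"delta_rot":[0.003,-0.013,-0.179],"claw":80},
    {"delta_pos":[-0.099,0.369,0.09],"delta_rot":[0.003,-0.013,-0.179],"claw":80},
    {"delta_pos":[-0.099,0.369,0.09],"delta_rot":[0.003,-0.013,-0.179],"claw":80}
  ]
}}

```text
time: 12.28
eef_pos: [0.4484, -0.253, 0.1492]
tcp_rot: [0.998, 0.069, 0.002, 0.002]
contact_force: [1.0, -0.3, 0.3]
opening: 0.799
```

```bash
python3 - <<'E'
from h import *
goto([.433,-.312,.12],-1.42)
E
```

```text
t 12.28 pos [ 0.4484 -0.253   0.1492] q [-0.711  0.038  2.051 -0.     1.048  0.721] op 0.799 F [ 1.  -0.3  0.3]
  dpos [-0.0235, 0.0562, 0.0293] drot [0.0035, -0.0029, -0.0118] dist mm 68 rows 1.6
```

Request:
{"method": "carry_out", "body": {
  "commands": [
    {"delta_pos":[-0.0235,0.056,0.029],"delta_rot":[0.003,-0.003,-0.012],"claw":80},
    {"delta_pos":[-0.0235,0.056,0.029],"delta_rot":[0.003,-0.003,-0.012],"claw":80},
    {"delta_pos":[-0.0235,0.056,0.029],"delta_rot":[0.003,-0.003,-0.012],"claw":80},
    {"delta_pos":[-0.0235,0.056,0.029],"delta_rot":[0.003,-0.003,-0.012],"claw":80}
  ]
}}

```text
time: 12.62
eef_pos: [0.432, -0.3141, 0.1204]
tcp_rot: [0.997, 0.073, 0.0, 0.0]
contact_force: [-0.0, 0.3, -0.3]
opening: 0.803
```

```bash
python3 wb.py w7 .433 -.312 -1.42
```

```text
[395. 165.] 1946 [ 483.7 -423.1] [41.2 66.6] -0.95
[254. 206.] 1974 [ 435.5 -312.1] [65.2 34.1] 0.159
t 12.67 pos [ 0.4327 -0.3131  0.1209] q [-0.816  0.122  2.02  -0.     0.998  0.606] op 0.801 F [0.1 0.8 0.5]
  dpos [0.0004, -0.0012, 0.0999] drot [0.0011, -0.0007, -0.0027] dist mm 100 rows 2.4
```

The wrist view gives (435.5,-312.1), which agrees. Descending.

Request:
{"method": "carry_out", "body": {
  "commands": [
    {"delta_pos":[0.002,-0.001,0.035],"delta_rot":[0,0,0],"claw":80},
    {"delta_pos":[0.002,-0.001,0.07],"delta_rot":[0,0,0],"claw":80},
    {"delta_pos":[0.002,-0.001,0.1],"delta_rot":[0,0,0],"claw":80},
    {"delta_pos":[0.002,-0.001,0.1],"delta_rot":[0,0,0],"claw":70},
    {"delta_pos":[0.002,-0.001,0.1],"delta_rot":[0,0,0],"claw":35},
    {"delta_pos":[0.002,-0.001,0.1],"delta_rot":[0,0,0],"claw":30},
    {"delta_pos":[0.002,-0.001,0.1],"delta_rot":[0,0,0],"claw":30}
  ]
}}

```text
time: 13.25
eef_pos: [0.4366, -0.3133, 0.0241]
tcp_rot: [0.997, 0.074, 0.002, 0.003]
contact_force: [-0.1, 0.6, 0.4]
opening: 0.389
```

```bash
python3 - <<'E'
from h import *
goto([.55,.09,.17],-1.606)
goto([.46,-.22,.2],-1.606)
E
```

```text
t 13.25 pos [ 0.4366 -0.3133  0.0241] q [-0.811  0.286  2.044 -0.     0.805  0.611] op 0.389 F [-0.1  0.6  0.4]
  dpos [0.1726, -0.3812, -0.1475] drot [0.0056, -0.0046, 0.1841] dist mm 444 rows 10.6
t 13.25 pos [ 0.4366 -0.3133  0.0241] q [-0.811  0.286  2.044 -0.     0.805  0.611] op 0.389 F [-0.1  0.6  0.4]
  dpos [0.0377, -0.0878, -0.1763] drot [0.0056, -0.0046, 0.1841] dist mm 201 rows 4.8
```

Request:
{"method": "carry_out", "body": {
  "commands": [
    {"delta_pos":[0,0,-0.04],"delta_rot":[0.005,-0.005,0],"claw":20},
    {"delta_pos":[0.0,0,-0.08],"delta_rot":[0.005,-0.005,0.05],"claw":20},
    {"delta_pos":[0.01,0,-0.12],"delta_rot":[0.005,-0.005,0.1],"claw":20},
    {"delta_pos":[0.02,-0.02,-0.15],"delta_rot":[0.005,-0.005,0.184],"claw":20},
    {"delta_pos":[0.04,-0.05,-0.175],"delta_rot":[0.005,-0.005,0.184],"claw":20},
    {"delta_pos":[0.172,-0.376,-0.175],"delta_rot":[0.005,-0.005,0.184],"claw":20},
    {"delta_pos":[0.172,-0.376,-0.175],"delta_rot":[0.005,-0.005,0.184],"claw":20},
    {"delta_pos":[0.172,-0.376,-0.175],"delta_rot":[0.005,-0.005,0.184],"claw":20}
  ]
}}

```text
time: 13.92
eef_pos: [0.4975, -0.1359, 0.2013]
tcp_rot: [1.0, -0.018, 0.003, 0.002]
contact_force: [0.4, -0.3, -1.0]
opening: 0.388
```

```bash
python3 - <<'E'
from h import *
goto([.55,.085,.165],-1.606)
E
```

```text
t 13.92 pos [ 0.4975 -0.1359  0.2013] q [-4.630e-01 -2.600e-02  2.011e+00 -1.000e-03  1.149e+00  1.144e+00] op 0.388 F [ 0.4 -0.3 -1. ]
  dpos [0.0443, -0.2228, 0.0359] drot [0.0032, -0.0058, -0.0007] dist mm 230 rows 5.5
```

Request:
{"method": "carry_out", "body": {
  "commands": [
    {"delta_pos":[0.044,-0.222,0.0],"delta_rot":[0.003,-0.006,0],"claw":20},
    {"delta_pos":[0.044,-0.222,0.0],"delta_rot":[0.003,-0.006,0],"claw":20},
    {"delta_pos":[0.044,-0.222,0.0],"delta_rot":[0.003,-0.006,0],"claw":20},
    {"delta_pos":[0.044,-0.222,0.0],"delta_rot":[0.003,-0.006,0],"claw":20},
    {"delta_pos":[0.044,-0.222,0.0],"delta_rot":[0.003,-0.006,0],"claw":20},
    {"delta_pos":[0.044,-0.222,0.035],"delta_rot":[0.003,-0.006,0],"claw":20},
    {"delta_pos":[0.044,-0.222,0.035],"delta_rot":[0.003,-0.006,0],"claw":20},
    {"delta_pos":[0.044,-0.222,0.035],"delta_rot":[0.003,-0.006,0],"claw":20}
  ]
}}

```text
time: 14.58
eef_pos: [0.5488, 0.0856, 0.1657]
tcp_rot: [1.0, -0.016, -0.001, 0.0]
contact_force: [-0.9, -0.5, -1.0]
opening: 0.387
```

Request:
{"method": "carry_out", "body": {
  "commands": [
    {"delta_pos":[0,0,0],"delta_rot":[0,0,0],"claw":80},
    {"delta_pos":[0,0,0],"delta_rot":[0,0,0],"claw":80},
    {"delta_pos":[0,0,-0.03],"delta_rot":[0,0,0],"claw":80},
    {"delta_pos":[0,0,-0.05],"delta_rot":[0,0,0],"claw":80}
  ]
}}

```text
time: 14.92
eef_pos: [0.5493, 0.0843, 0.2183]
tcp_rot: [1.0, -0.017, 0.0, 0.0]
contact_force: [0.4, 0.1, 0.6]
opening: 0.799
```

```bash
python3 br.py; python3 - <<'E'
from h import *
goto([.483,-.426,.12],-2.54)
goto([.483,-.426,.12],.60)
E
```

```text
scene [186. 330.] 252 ctr [ 483.3 -427.5] [34.5 60.3] long axis az rad -0.982
t 15.02 pos [0.5522 0.0842 0.2226] q [-3.000e-02  4.800e-02  1.896e+00 -1.000e-03  1.187e+00  1.576e+00] op 0.799 F [-0.1 -0.9  1.2]
  dpos [0.1102, 0.2354, 0.0939] drot [0.0098, -0.0071, -1.7757] dist mm 276 rows 14.2
t 15.02 pos [0.5522 0.0842 0.2226] q [-3.000e-02  4.800e-02  1.896e+00 -1.000e-03  1.187e+00  1.576e+00] op 0.799 F [-0.1 -0.9  1.2]
  dpos [-0.0524, 0.5123, 0.1023] drot [-0.0044, -0.0101, 0.9343] dist mm 525 rows 12.6
t 15.02 pos [0.5522 0.0842 0.2226] q [-3.000e-02  4.800e-02  1.896e+00 -1.000e-03  1.187e+00  1.576e+00] op 0.799 F [-0.1 -0.9  1.2]
  dpos [-0.0524, 0.5123, 0.1023] drot [0.012, -0.0052, -2.2057] dist mm 525 rows 17.6
```

Request:
{"method": "carry_out", "body": {
  "commands": [
    {"delta_pos":[-0.052,0.512,0.0],"delta_rot":[-0.004,-0.01,0.934],"claw":80},
    {"delta_pos":[-0.052,0.512,0.0],"delta_rot":[-0.004,-0.01,0.934],"claw":80},
    {"delta_pos":[-0.052,0.512,0.0],"delta_rot":[-0.004,-0.01,0.934],"claw":80},
    {"delta_pos":[-0.052,0.512,0.0],"delta_rot":[-0.004,-0.01,0.934],"claw":80},
    {"delta_pos":[-0.052,0.512,0.0],"delta_rot":[-0.004,-0.01,0.934],"claw":80},
    {"delta_pos":[-0.052,0.512,0.1],"delta_rot":[-0.004,-0.01,0.934],"claw":80},
    {"delta_pos":[-0.052,0.512,0.1],"delta_rot":[-0.004,-0.01,0.934],"claw":80},
    {"delta_pos":[-0.052,0.512,0.1],"delta_rot":[-0.004,-0.01,0.934],"claw":80}
  ]
}}

```text
time: 15.68
eef_pos: [0.5061, -0.2425, 0.1818]
tcp_rot: [0.883, -0.469, 0.001, 0.0]
contact_force: [1.0, -0.3, -0.4]
opening: 0.799
```

```bash
python3 - <<'E'
from h import *
goto([.483,-.426,.12],-2.54)
E
```

```text
t 15.68 pos [ 0.5061 -0.2425  0.1818] q [-0.628  0.101  1.919  0.     1.119  1.919] op 0.799 F [ 1.  -0.3 -0.4]
  dpos [0.1389, 0.1221, 0.062] drot [-0.0013, -0.0026, -0.0069] dist mm 195 rows 4.7
```

Request:
{"method": "carry_out", "body": {
  "commands": [
    {"delta_pos":[0.139,0.122,0.062],"delta_rot":[0,-0.002,-0.007],"claw":80},
    {"delta_pos":[0.139,0.122,0.062],"delta_rot":[0,-0.002,-0.007],"claw":80},
    {"delta_pos":[0.139,0.122,0.062],"delta_rot":[0,-0.002,-0.007],"claw":80},
    {"delta_pos":[0.139,0.122,0.062],"delta_rot":[0,-0.002,-0.007],"claw":80},
    {"delta_pos":[0.139,0.122,0.062],"delta_rot":[0,-0.002,-0.007],"claw":80},
    {"delta_pos":[0.139,0.122,0.062],"delta_rot":[0,-0.002,-0.007],"claw":80},
    {"delta_pos":[0.139,0.122,0.062],"delta_rot":[0,-0.002,-0.007],"claw":80}
  ]
}}

```text
time: 16.27
eef_pos: [0.4815, -0.4281, 0.1195]
tcp_rot: [0.884, -0.468, 0.0, -0.001]
contact_force: [-0.7, 0.3, 0.0]
opening: 0.796
```

```bash
python3 wb.py w8 .484 -.425 -2.54
```

```text
[257. 208.] 1968 [ 483.8 -429.1] [34.  65.5] -0.951
t 16.32 pos [ 0.4822 -0.4269  0.12  ] q [-0.883  0.347  1.748  0.002  1.046  1.659] op 0.798 F [1.3 1.  0.2]
  dpos [-0.0006, -0.0024, 0.099] drot [-0.0016, -0.0002, -0.0025] dist mm 99 rows 2.4
```

View pics/w8.png

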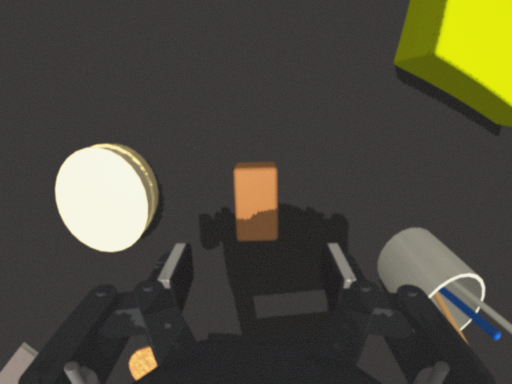

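The last briquette is centred at (256,202) and the measurement agrees. Descending.

Request:
{"method": "carry_out", "body": {
  "commands": [
    {"delta_pos":[0.001,-0.001,0.035],"delta_rot":[0,0,0],"claw":80},
    {"delta_pos":[0.001,-0.001,0.07],"delta_rot":[0,0,0],"claw":80},
    {"delta_pos":[0.001,-0.001,0.099],"delta_rot":[0,0,0],"claw":80},
    {"delta_pos":[0.001,-0.001,0.099],"delta_rot":[0,0,0],"claw":70},
    {"delta_pos":[0.001,-0.001,0.099],"delta_rot":[0,0,0],"claw":35},
    {"delta_pos":[0.001,-0.001,0.099],"delta_rot":[0,0,0],"claw":30},
    {"delta_pos":[0.001,-0.001,0.099],"delta_rot":[0,0,0],"claw":30}
  ]
}}

```text
time: 16.9
eef_pos: [0.4854, -0.4284, 0.0246]
tcp_rot: [0.884, -0.467, 0.003, 0.0]
contact_force: [1.3, -0.2, -0.0]
opening: 0.39
```

```bash
python3 - <<'E'
from h import *
goto([.575,.08,.2],-1.606)
E
```

```text
t 16.9 pos [ 0.4854 -0.4284  0.0246] q [-0.88   0.483  1.767  0.002  0.885  1.66 ] op 0.39 F [ 1.3 -0.2 -0. ]
  dpos [-0.3681, -0.3613, -0.1768] drot [0.0008, -0.0064, -0.9358] dist mm 545 rows 13.1
```

Request:
{"method": "carry_out", "body": {
  "commands": [
    {"delta_pos":[0,0,-0.04],"delta_rot":[0,-0.006,0],"claw":20},
    {"delta_pos":[0,0,-0.08],"delta_rot":[0,-0.006,0],"claw":20},
    {"delta_pos":[-0.02,-0.02,-0.11],"delta_rot":[0,-0.006,-0.2],"claw":20},
    {"delta_pos":[-0.368,-0.361,-0.177],"delta_rot":[0,-0.006,-0.936],"claw":20},
    {"delta_pos":[-0.368,-0.361,-0.177],"delta_rot":[0,-0.006,-0.936],"claw":20},
    {"delta_pos":[-0.368,-0.361,-0.18],"delta_rot":[0,-0.006,-0.936],"claw":20},
    {"delta_pos":[-0.368,-0.361,-0.18],"delta_rot":[0,-0.006,-0.936],"claw":20},
    {"delta_pos":[-0.368,-0.361,-0.18],"delta_rot":[0,-0.006,-0.936],"claw":20}
  ]
}}

```text
time: 17.57
eef_pos: [0.5268, -0.1955, 0.1665]
tcp_rot: [0.994, -0.107, 0.002, 0.001]
contact_force: [0.9, -0.7, -0.7]
opening: 0.387
```

```bash
python3 - <<'E'
from h import *
goto([.57,.075,.2],-1.606)
E
```

```text
t 17.57 pos [ 0.5268 -0.1955  0.1665] q [-0.536  0.119  1.929 -0.     1.088  1.25 ] op 0.387 F [ 0.9 -0.7 -0.7]
  dpos [-0.0154, -0.2735, -0.034] drot [0.0022, -0.005, -0.18] dist mm 276 rows 6.6
```

Request:
{"method": "carry_out", "body": {
  "commands": [
    {"delta_pos":[-0.002,-0.03,-0.03],"delta_rot":[0.002,-0.005,-0.18],"claw":20},
    {"delta_pos":[-0.015,-0.273,-0.034],"delta_rot":[0.002,-0.005,-0.18],"claw":20},
    {"delta_pos":[-0.015,-0.273,-0.034],"delta_rot":[0.002,-0.005,-0.18],"claw":20},
    {"delta_pos":[-0.015,-0.273,-0.034],"delta_rot":[0.002,-0.005,-0.18],"claw":20},
    {"delta_pos":[-0.015,-0.273,-0.034],"delta_rot":[0.002,-0.005,-0.18],"claw":20},
    {"delta_pos":[-0.015,-0.273,-0.034],"delta_rot":[0.002,-0.005,-0.18],"claw":20},
    {"delta_pos":[-0.015,-0.273,-0.034],"delta_rot":[0.002,-0.005,-0.18],"claw":20},
    {"delta_pos":[-0.015,-0.273,-0.02],"delta_rot":[0.002,-0.005,-0.18],"claw":20}
  ]
}}

```text
time: 18.23
eef_pos: [0.5735, 0.0806, 0.1925]
tcp_rot: [1.0, -0.014, 0.006, -0.001]
contact_force: [1.0, -0.2, 0.3]
opening: 0.387
```

Request:
{"method": "carry_out", "body": {
  "commands": [
    {"delta_pos":[0,0,0.018],"delta_rot":[0,0,0],"claw":20},
    {"delta_pos":[0,0,0.018],"delta_rot":[0,0,0],"claw":20},
    {"delta_pos":[0,0,0.018],"delta_rot":[0,0,0],"claw":80},
    {"delta_pos":[0,0,0.018],"delta_rot":[0,0,0],"claw":80},
    {"delta_pos":[0,0,-0.01],"delta_rot":[0,0,0],"claw":80},
    {"delta_pos":[0,0,-0.05],"delta_rot":[0,0,0],"claw":80},
    {"delta_pos":[0,0,-0.06],"delta_rot":[0,0,0],"claw":80}
  ]
}}

```text
time: 18.82
eef_pos: [0.5758, 0.0795, 0.261]
tcp_rot: [1.0, -0.015, 0.013, -0.001]
contact_force: [1.2, 0.2, 1.3]
opening: 0.801
```

```bash
python3 - <<'E'
from h import *
look('wrist','w9');look('scene','c9');look('side','s9')
goto([.57,.075,.2],-1.606)
E
```

```text
t 18.97 pos [0.5739 0.0798 0.2554] q [-0.038  0.062  1.82   0.003  1.242  1.562] op 0.802 F [-0.2  0.4 -1.2]
  dpos [-0.0047, 0.005, 0.0553] drot [-0.0024, -0.018, 0.0052] dist mm 56 rows 1.3
```

View pics/w9.png

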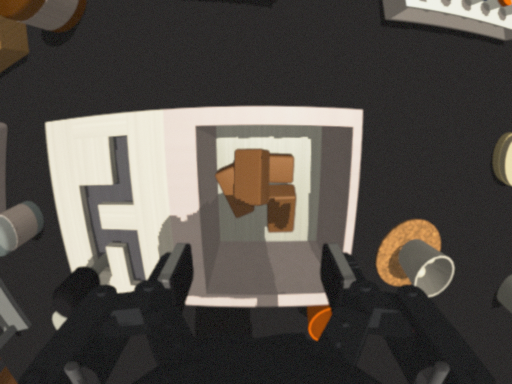

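View pics/c9.png

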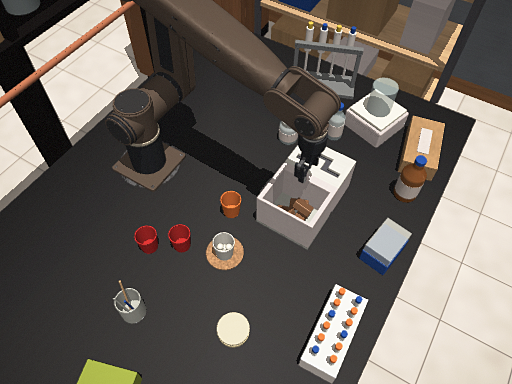

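View pics/s9.png

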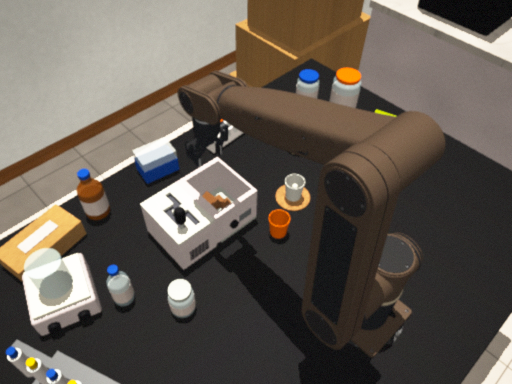

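All four briquettes lie in the hopper: in w9 they show at (235–295,150–230), and none is left on the bench. Now the cup. I measure the cup and pad, and fit the arm geometry from logged poses to check that the tilted grasp and the pour are reachable.

```bash
python3 - <<'E'
from h import *
from scipy.optimize import least_squares
D=np.array([
[.2153,-.6392,.2472,-1.396,.287,1.578,1.279],[.3856,-.3556,.3007,-.939,-.087,1.884,1.345],[.454,-.0295,.2943,-.289,-.254,2.04,1.355],
[.5064,.2071,.1969,.203,.052,1.941,1.145],[.5094,.249,.3053,.275,-.001,1.793,1.33],[.6148,-.0451,.1947,-.238,.207,1.773,1.161],
[.6589,-.1555,.0262,-.381,.532,1.69,.912],[.5601,-.2626,.0241,-.602,.432,1.843,.859],[.4366,-.3133,.0241,-.811,.286,2.044,.805],
[.4854,-.4284,.0246,-.88,.483,1.767,.885],[.5801,.0685,.2417,-.056,.086,1.82,1.221],[.4484,-.253,.1492,-.711,.038,2.051,1.048]])
q=D[:,3:]
def f(p):
    a0,L1,A,B,hd,b=p
    s=q[:,1]+q[:,2]
    rr=a0+L1*np.sin(q[:,1])+A*np.sin(s)+B*np.cos(s); z=hd+L1*np.cos(q[:,1])+A*np.cos(s)-B*np.sin(s)
    x=rr*np.cos(q[:,0])-b*np.sin(q[:,0]);y=rr*np.sin(q[:,0])+b*np.cos(q[:,0])
    return np.r_[x-D[:,0],y-D[:,1],z-D[:,2]]
r=least_squares(f,[0,.4,.4,0,0,.1]);print(r.x.round(4),np.abs(r.fun).max())
# cup and pad
for n in('scene','side'):
    w=np.load('pics/'+('c9' if n=='scene' else 's9')+'.npz');p,d=w['p'],w['d'];P=cloud(n,d);hsv=cv2.cvtColor(p,cv2.COLOR_RGB2HSV)
    near=(np.hypot(P[...,0]-.43,P[...,1]+.165)<.085)
    m=near&(hsv[...,0]>8)&(hsv[...,0]<25)&(hsv[...,1]>90)&(P[...,2]<.015)
    q2=np.array([ray(n,u,v,.006)[:2] for v,u in zip(*np.where(m))])*1000
    c,rad=cv2.minEnclosingCircle(q2.astype(np.float32));print(n,'pad',np.round(c,1),round(rad,1),len(q2), 'ellipse', [np.round(a,1) for a in cv2.fitEllipse(cv2.convexHull(q2.astype(np.float32)))])
    m2=near&(P[...,2]>.073)&(P[...,2]<.09)
    q3=P[m2][:,:2]*1000;c,rad=cv2.minEnclosingCircle(q3.astype(np.float32));print(n,'rim',np.round(c,1),round(rad,1),len(q3),q3.mean(0).round(1))
E
```

```text
[0.0016 0.4435 0.572  0.0204 0.0071 0.1009] 0.0029197313334107244
scene pad [ 435.6 -161.8] 60.3 575 ellipse [array([ 435.5, -161.9]), array([118.3, 119.7]), np.float64(57.0)]
scene rim [ 437.4 -163.5] 35.7 103 [ 434.7 -163.1]
side pad [ 424.8 -152.1] 72.2 548 ellipse [array([ 429.7, -157.5]), array([120.6, 148.3]), np.float64(29.5)]
side rim [ 433.2 -163.3] 36.4 104 [ 434.3 -165.1]
```

The fit holds to within 3 mm (links about 0.44 and 0.57, lateral offset 0.10). Cup rim centre is about (.435,-.163). Radially outward tilt is out of reach so near the base, so I take the cup with the hand tilted 45° pointing inward, in the arm's plane at azimuth -0.58.

```bash
cat >> h.py <<'E'
def tilt(u,sig,flip=False):
    """arm-plane azimuth u, tool angle from up sig (deg); y horizontal"""
    g=np.deg2rad(sig);o=np.array([np.cos(u),np.sin(u),0]);z=np.sin(g)*o+np.array([0,0,np.cos(g)])
    y=np.array([np.sin(u),-np.cos(u),0])*(-1 if flip else 1);x=np.cross(y,z);return R.from_matrix(np.stack([x,y,z],1))
E
python3 - <<'E'
from h import *
T=tilt(-.578,225);z=T.as_matrix()[:,2];print(z)
goto(np.array([.435,-.163,.045])-z*.15+[0,0,.04],Rt=T)
E
```

```text
[-0.59224225  0.38632773 -0.70710678]
t 18.97 pos [0.5739 0.0798 0.2554] q [-0.038  0.062  1.82   0.003  1.242  1.562] op 0.802 F [-0.2  0.4 -1.2]
  dpos [-0.0421, 0.3022, 0.0629] drot [0.2084, -0.7821, 0.5226] dist mm 312 rows 7.7
```

Request:
{"method": "carry_out", "body": {
  "commands": [
    {"delta_pos":[-0.03,0.2,-0.01],"delta_rot":[0.0,0.0,0.1],"claw":80},
    {"delta_pos":[-0.03,0.2,-0.01],"delta_rot":[0.0,0.0,0.2],"claw":80},
    {"delta_pos":[-0.03,0.2,-0.01],"delta_rot":[0.1,-0.3,0.4],"claw":90},
    {"delta_pos":[-0.04,0.3,0.0],"delta_rot":[0.208,-0.782,0.523],"claw":100},
    {"delta_pos":[-0.042,0.302,0.063],"delta_rot":[0.208,-0.782,0.523],"claw":100},
    {"delta_pos":[-0.042,0.302,0.063],"delta_rot":[0.208,-0.782,0.523],"claw":100},
    {"delta_pos":[-0.042,0.302,0.063],"delta_rot":[0.208,-0.782,0.523],"claw":100},
    {"delta_pos":[-0.042,0.302,0.063],"delta_rot":[0.208,-0.782,0.523],"claw":100}
  ]
}}

```text
time: 19.63
eef_pos: [0.5221, -0.2236, 0.1882]
tcp_rot: [0.909, -0.249, -0.319, -0.096]
contact_force: [0.7, -0.5, 0.1]
opening: 1.002
```

```bash
python3 - <<'E'
from h import *
T=tilt(-.578,225);z=T.as_matrix()[:,2]
goto(np.array([.435,-.163,.045])-z*.15+[0,0,.04],Rt=T)
s=ctrl.get_state();q=s['qpos'];sg=q[1]+q[2]+q[4];print('sum deg',np.rad2deg(sg))
r=np.sqrt(np.hypot(*s['eef_pos'][:2])**2-.1009**2)
w=lambda : (.0016+.4435*np.sin(q[1])+.572*np.sin(q[1]+q[2])+.0204*np.cos(q[1]+q[2]))
print('d est',(r-w())/np.sin(sg))
E
```

```text
t 19.63 pos [ 0.5221 -0.2236  0.1882] q [-0.578  0.465  1.555 -0.012  1.801  1.528] op 1.002 F [ 0.7 -0.5  0.1]
  dpos [-0.0017, -0.0032, -0.0022] drot [0.0136, -0.1052, 0.0395] dist mm 4 rows 0.9
sum deg 218.95616023718267
d est 0.2353816650078265
```

Request:
{"method": "carry_out", "body": {
  "commands": [
    {"delta_pos":[-0.002,-0.003,-0.002],"delta_rot":[0.014,-0.105,0.04],"claw":100},
    {"delta_pos":[-0.002,-0.003,-0.002],"delta_rot":[0.014,-0.105,0.04],"claw":100},
    {"delta_pos":[-0.002,-0.003,-0.002],"delta_rot":[0.014,-0.105,0.04],"claw":100}
  ]
}}

```text
time: 19.88
eef_pos: [0.5224, -0.2211, 0.1879]
tcp_rot: [0.885, -0.264, -0.368, -0.11]
contact_force: [-0.6, 0.5, 0.7]
opening: 0.993
```

```bash
python3 - <<'E'
from h import *
look('wrist','w10')
T=tilt(-.578,225);z=T.as_matrix()[:,2]
goto(np.array([.435,-.163,.045])-z*.08,Rt=T)
s=ctrl.get_state()
# project cup rim center into wrist img
c=ctrl.camera_info('wrist');M=np.array(c['mount'])
for X in([.435,-.163,.081],[.435,-.163,.006]):
    Xt=R.from_quat(s['tcp_rot']).inv().apply(np.array(X)-s['eef_pos']);Xc=M[:3,:3].T@(Xt-M[:3,3]);r=np.hypot(Xc[0],Xc[1]);th=np.arctan2(r,Xc[2]);print(c['cx']+c['fx']*th*Xc[0]/r,c['cy']+c['fx']*th*Xc[1]/r)
E
```

```text
t 19.93 pos [ 0.523  -0.2205  0.1899] q [-5.780e-01  5.160e-01  1.513e+00  1.000e-03  1.899e+00  1.571e+00] op 0.996 F [ 0.1  0.5 -0.9]
  dpos [0.0282, -0.0001, 0.0967] drot [-0.0006, 0.0004, 0.0004] dist mm 101 rows 2.4
256.7068916912399 182.06197237345174
256.74698610839926 123.2092329867774
```

View pics/w10.png

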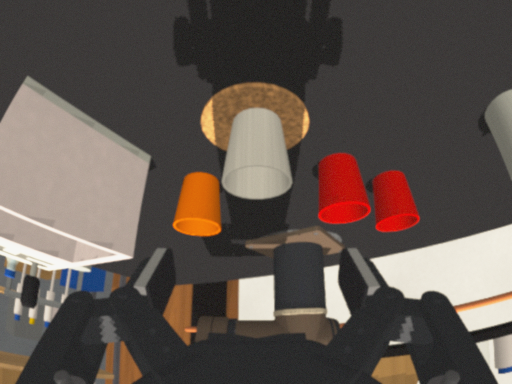

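The wrist view shows the metal cup on cork at rim (257,180), centred between the jaws. The orange cup at (200,205) and the red ones at (343,190) and (393,200) stay clear of the fingers. I approach along the tool axis.

Request:
{"method": "carry_out", "body": {
  "commands": [
    {"delta_pos":[0.014,0,0.03],"delta_rot":[0,0,0],"claw":100},
    {"delta_pos":[0.028,0,0.065],"delta_rot":[0,0,0],"claw":100},
    {"delta_pos":[0.028,0,0.097],"delta_rot":[0,0,0],"claw":100},
    {"delta_pos":[0.028,0,0.12],"delta_rot":[0,0,0],"claw":100},
    {"delta_pos":[0.028,0,0.145],"delta_rot":[0,0,0],"claw":100},
    {"delta_pos":[0.028,0,0.17],"delta_rot":[0,0,0],"claw":100},
    {"delta_pos":[0.028,0,0.176],"delta_rot":[0,0,0],"claw":100},
    {"delta_pos":[0.028,0,0.176],"delta_rot":[0,0,0],"claw":100}
  ]
}}

```text
time: 20.6
eef_pos: [0.4342, -0.1614, 0.0461]
tcp_rot: [0.886, -0.262, -0.367, -0.109]
contact_force: [0.5, -0.2, 1.1]
opening: 1.001
```

```bash
python3 - <<'E'
from h import *
look('side','s11')
T=tilt(-.578,225)
goto(np.array([.435,-.163,.045]),Rt=T)
i=cv2.imread('pics/s11.png')[130:260,220:390];cv2.imwrite('pics/s11c.png',cv2.resize(i,None,fx=4,fy=4))
E
```

```text
t 20.65 pos [ 0.4358 -0.1627  0.047 ] q [-5.760e-01  5.220e-01  1.818e+00  1.000e-03  1.585e+00  1.570e+00] op 0.999 F [ 0.7 -0.8  0.5]
  dpos [0.0011, 0.0007, 0.0018] drot [0.0006, -0.0021, 0.0019] dist mm 2 rows 0.1
```

View pics/s11c.png

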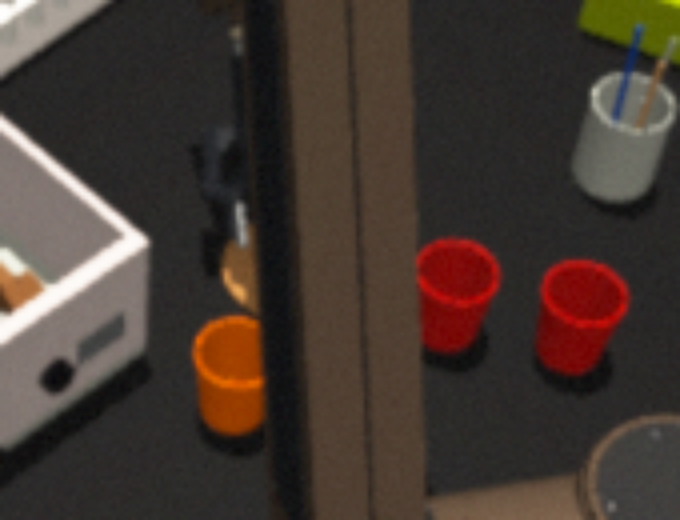

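The arm hides the cup here, but no contact force shows. Closing.

Request:
{"method": "carry_out", "body": {
  "commands": [
    {"delta_pos":[0,0,0],"delta_rot":[0,0,0],"claw":85},
    {"delta_pos":[0,0,0],"delta_rot":[0,0,0],"claw":75},
    {"delta_pos":[0,0,0],"delta_rot":[0,0,0],"claw":60},
    {"delta_pos":[0,0,0],"delta_rot":[0,0,0],"claw":50},
    {"delta_pos":[0,0,0],"delta_rot":[0,0,0],"claw":50},
    {"delta_pos":[0,0,0],"delta_rot":[0,0,0],"claw":50}
  ],
  "force": 40
}}

```text
time: 21.15
eef_pos: [0.4381, -0.1641, 0.0497]
tcp_rot: [0.887, -0.263, -0.364, -0.108]
contact_force: [1.3, -1.5, 5.4]
opening: 0.736
```

```bash
python3 - <<'E'
from h import *
T=tilt(-.578,225)
goto(np.array([.435,-.163,.145]),Rt=T)
look('scene','c12');look('wrist','w12')
i=cv2.imread('pics/c12.png')[180:310,150:320];cv2.imwrite('pics/c12c.png',cv2.resize(i,None,fx=4,fy=4))
E
```

```text
t 21.15 pos [ 0.4381 -0.1641  0.0497] q [-5.760e-01  5.190e-01  1.813e+00  1.000e-03  1.589e+00  1.570e+00] op 0.736 F [ 1.3 -1.5  5.4]
  dpos [-0.0693, 0.0006, -0.0656] drot [0.0004, -0.0061, 0.0022] dist mm 95 rows 2.3
```

View pics/c12c.png

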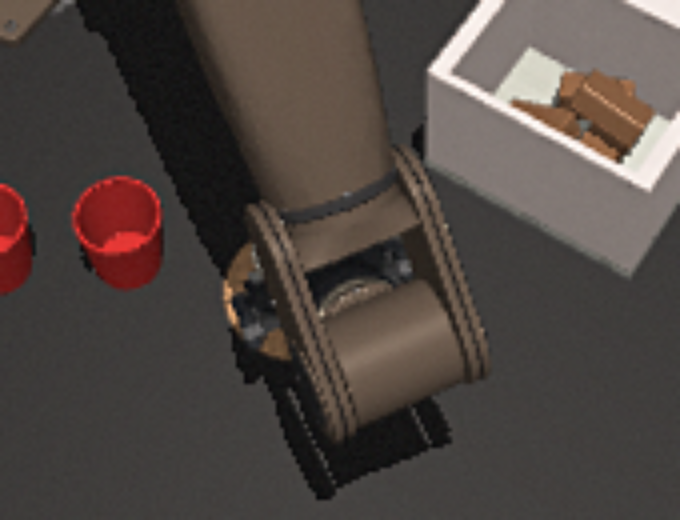

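View pics/w12.png

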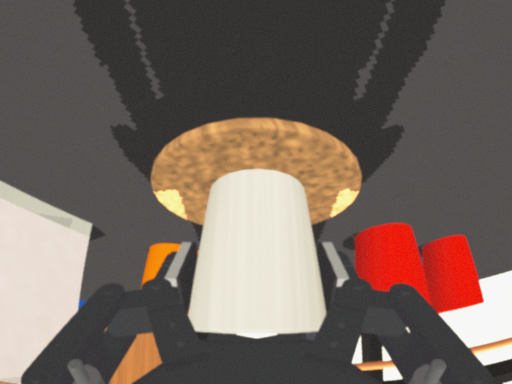

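The cup is gripped at 62.6 mm, which is right for slightly above mid-height. I lift straight up.

Request:
{"method": "carry_out", "body": {
  "commands": [
    {"delta_pos":[-0.01,0,-0.01],"delta_rot":[0,0,0],"claw":50},
    {"delta_pos":[-0.025,0,-0.025],"delta_rot":[0,0,0],"claw":50},
    {"delta_pos":[-0.045,0,-0.045],"delta_rot":[0,0,0],"claw":50},
    {"delta_pos":[-0.07,0,-0.07],"delta_rot":[0,0,0],"claw":50},
    {"delta_pos":[-0.09,0,-0.09],"delta_rot":[0,0,0],"claw":50},
    {"delta_pos":[-0.115,0,-0.115],"delta_rot":[0,0,0],"claw":50},
    {"delta_pos":[-0.14,0,-0.14],"delta_rot":[0,0,0],"claw":50},
    {"delta_pos":[-0.14,0,-0.14],"delta_rot":[0,0,0],"claw":50}
  ],
  "force": 45
}}

```text
time: 21.92
eef_pos: [0.4402, -0.1657, 0.2558]
tcp_rot: [0.89, -0.263, -0.357, -0.107]
contact_force: [1.7, 0.1, -0.6]
opening: 0.732
```

```bash
cat >> h.py <<'E'
def qchk(pos,sig):
    """in-plane model q for tool angle sig(deg), q4=0"""
    g=np.deg2rad(sig);rr=np.sqrt(np.hypot(*pos[:2])**2-.1009**2)-.0016-.2354*np.sin(g);zz=pos[2]-.2425-.2354*np.cos(g)
    L1=.4435;L2=np.hypot(.572,.0204);ph=np.arctan2(.0204,.572);D=np.hypot(rr,zz)
    k=np.pi-np.arccos((L1**2+L2**2-D**2)/(2*L1*L2));q3=k-ph
    q2=np.arctan2(rr,zz)-np.arctan2(L2*np.sin(k),L1+L2*np.cos(k))
    q1=np.arctan2(pos[1],pos[0])-np.arcsin(.1009/np.hypot(*pos[:2]));print('model q1,2,3,5',np.round([q1,q2,q3,g-q2-q3],3));return q1
E
python3 - <<'E'
from h import *
for s in(225,245,255):
    u=qchk([.51,.065,.27],s);
print(u)
goto(np.array([.51,.065,.27]),Rt=tilt(u,245))
goto(np.array([.51,.065,.27]),Rt=tilt(u,225))
look('scene','c13');i=cv2.imread('pics/c13.png')[130:310,150:390];cv2.imwrite('pics/c13c.png',cv2.resize(i,None,fx=3,fy=3))
E
```

```text
model q1,2,3,5 [-0.071  0.328  1.612  1.986]
model q1,2,3,5 [-0.071  0.489  1.527  2.26 ]
model q1,2,3,5 [-0.071  0.559  1.503  2.389]
-0.07077024802898782
t 21.92 pos [ 0.4402 -0.1657  0.2558] q [-5.770e-01  2.360e-01  1.746e+00  1.000e-03  1.924e+00  1.570e+00] op 0.732 F [ 1.7  0.1 -0.6]
  dpos [-0.058, -0.2315, 0.0364] drot [-0.414, -0.3629, -0.2947] dist mm 241 rows 5.8
t 21.92 pos [ 0.4402 -0.1657  0.2558] q [-5.770e-01  2.360e-01  1.746e+00  1.000e-03  1.924e+00  1.570e+00] op 0.732 F [ 1.7  0.1 -0.6]
  dpos [-0.058, -0.2315, 0.0364] drot [-0.3545, -0.0214, -0.3601] dist mm 241 rows 5.8
```

View pics/c13c.png

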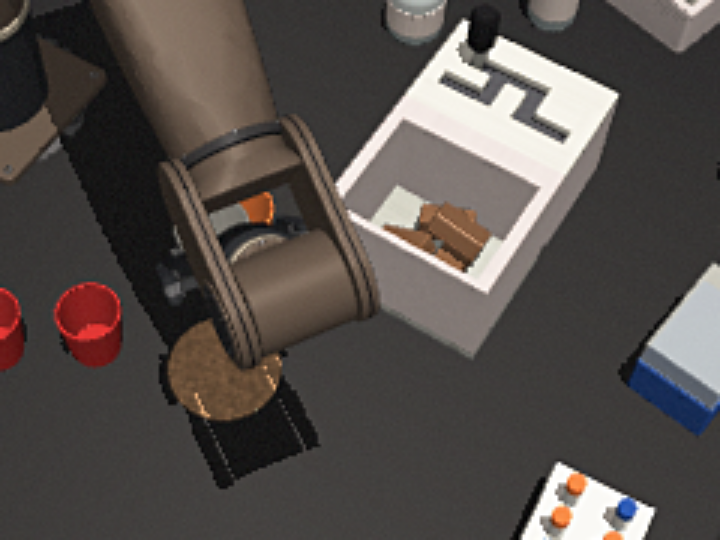

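The pad is empty, at (225,370) in the crop, and the cup is in the hand. I carry it over the hopper, tipped only 20°.

Request:
{"method": "carry_out", "body": {
  "commands": [
    {"delta_pos":[-0.015,-0.02,-0.01],"delta_rot":[-0.04,-0.03,-0.03],"claw":50},
    {"delta_pos":[-0.025,-0.05,-0.01],"delta_rot":[-0.1,-0.08,-0.07],"claw":50},
    {"delta_pos":[-0.04,-0.085,0.0],"delta_rot":[-0.16,-0.14,-0.11],"claw":50},
    {"delta_pos":[-0.05,-0.12,0.01],"delta_rot":[-0.22,-0.19,-0.16],"claw":50},
    {"delta_pos":[-0.055,-0.155,0.02],"delta_rot":[-0.28,-0.25,-0.2],"claw":50},
    {"delta_pos":[-0.058,-0.19,0.03],"delta_rot":[-0.34,-0.3,-0.25],"claw":50},
    {"delta_pos":[-0.058,-0.22,0.036],"delta_rot":[-0.4,-0.35,-0.28],"claw":50},
    {"delta_pos":[-0.058,-0.231,0.036],"delta_rot":[-0.414,-0.363,-0.295],"claw":50}
  ]
}}

```text
time: 22.63
eef_pos: [0.5093, 0.0691, 0.2631]
tcp_rot: [0.841, -0.026, -0.54, -0.019]
contact_force: [-0.4, 0.3, -2.4]
opening: 0.737
```

```bash
python3 - <<'E'
from h import *
u=-.071
goto(np.array([.51,.065,.26]),Rt=tilt(u,245))
for f in (120,175): goto(np.array([.505,.065,.26 if f==120 else .21]),Rt=tilt(u,245)*R.from_rotvec([0,0,np.deg2rad(f)]))
E
```

```text
t 22.63 pos [0.5093 0.0691 0.2631] q [-6.300e-02  4.940e-01  1.532e+00  2.000e-03  2.257e+00  1.569e+00] op 0.737 F [-0.4  0.3 -2.4]
  dpos [0.0032, 0.0041, 0.0004] drot [0.0054, 0.0074, 0.0064] dist mm 5 rows 0.1
t 22.63 pos [0.5093 0.0691 0.2631] q [-6.300e-02  4.940e-01  1.532e+00  2.000e-03  2.257e+00  1.569e+00] op 0.737 F [-0.4  0.3 -2.4]
  dpos [0.0011, 0.0044, 0.0049] drot [0.0111, -0.0012, 2.1007] dist mm 7 rows 16.8
t 22.63 pos [0.5093 0.0691 0.2631] q [-6.300e-02  4.940e-01  1.532e+00  2.000e-03  2.257e+00  1.569e+00] op 0.737 F [-0.4  0.3 -2.4]
  dpos [0.0466, 0.0046, 0.0257] drot [0.0117, -0.0078, 3.0607] dist mm 53 rows 24.5
```

Roll must be negative, since joint 6 has its range that way. I roll in steps at height.

Request:
{"method": "carry_out", "body": {
  "commands": [
    {"delta_pos":[0.001,0.003,0.003],"delta_rot":[0,0,-0.06],"claw":50},
    {"delta_pos":[0.001,0.003,0.003],"delta_rot":[0,0,-0.17],"claw":50},
    {"delta_pos":[0.001,0.003,0.003],"delta_rot":[0,0,-0.29],"claw":50},
    {"delta_pos":[0.001,0.003,0.003],"delta_rot":[0,0,-0.41],"claw":50},
    {"delta_pos":[0.001,0.003,0.003],"delta_rot":[0,0,-0.53],"claw":50},
    {"delta_pos":[0.001,0.003,0.003],"delta_rot":[0,0,-0.65],"claw":50},
    {"delta_pos":[0.001,0.003,0.003],"delta_rot":[0,0,-0.77],"claw":50},
    {"delta_pos":[0.001,0.003,0.003],"delta_rot":[0,0,-0.89],"claw":50}
  ]
}}

```text
time: 23.3
eef_pos: [0.5069, 0.0657, 0.2597]
tcp_rot: [0.769, 0.341, -0.478, -0.251]
contact_force: [0.8, -0.7, -2.6]
opening: 0.732
```

```bash
python3 - <<'E'
from h import *
u=-.071
goto(np.array([.505,.066,.25]),Rt=tilt(u,245)*R.from_rotvec([0,0,-np.deg2rad(105)]))
E
```

```text
t 23.3 pos [0.5069 0.0657 0.2597] q [-0.069  0.492  1.542 -0.003  2.249  0.668] op 0.732 F [ 0.8 -0.7 -2.6]
  dpos [0.0051, 0.0062, 0.0058] drot [-0.006, 0.0061, -0.9308] dist mm 10 rows 7.4
```

Request:
{"method": "carry_out", "body": {
  "commands": [
    {"delta_pos":[0.001,0.001,0.001],"delta_rot":[0,0,-0.12],"claw":50},
    {"delta_pos":[0.002,0.002,0.002],"delta_rot":[0,0,-0.24],"claw":50},
    {"delta_pos":[0.003,0.004,0.003],"delta_rot":[0,0,-0.36],"claw":50},
    {"delta_pos":[0.004,0.005,0.004],"delta_rot":[0,0,-0.48],"claw":50},
    {"delta_pos":[0.005,0.006,0.006],"delta_rot":[0,0,-0.6],"claw":50},
    {"delta_pos":[0.005,0.006,0.006],"delta_rot":[0,0,-0.72],"claw":50},
    {"delta_pos":[0.005,0.006,0.006],"delta_rot":[-0.006,0.006,-0.84],"claw":50},
    {"delta_pos":[0.005,0.006,0.006],"delta_rot":[-0.006,0.006,-0.93],"claw":50}
  ]
}}

```text
time: 23.97
eef_pos: [0.5048, 0.0654, 0.2491]
tcp_rot: [0.536, 0.652, -0.31, -0.438]
contact_force: [-0.2, -0.4, -1.3]
opening: 0.734
```

```bash
python3 - <<'E'
from h import *
u=-.071
goto(np.array([.505,.066,.205]),Rt=tilt(u,245)*R.from_rotvec([0,0,-np.deg2rad(115)]))
look('scene','c14');i=cv2.imread('pics/c14.png')[110:260,200:400];cv2.imwrite('pics/c14c.png',cv2.resize(i,None,fx=3.5,fy=3.5))
look('side','s14');i=cv2.imread('pics/s14.png')[110:260,100:300];cv2.imwrite('pics/s14c.png',cv2.resize(i,None,fx=3.5,fy=3.5))
E
```

```text
t 23.97 pos [0.5048 0.0654 0.2491] q [-7.100e-02  4.960e-01  1.554e+00  1.000e-03  2.225e+00 -2.650e-01] op 0.734 F [-0.2 -0.4 -1.3]
  dpos [-0.0099, 0.0388, 0.0185] drot [0.001, -0.0006, -0.1705] dist mm 44 rows 1.4
```

View pics/c14c.png

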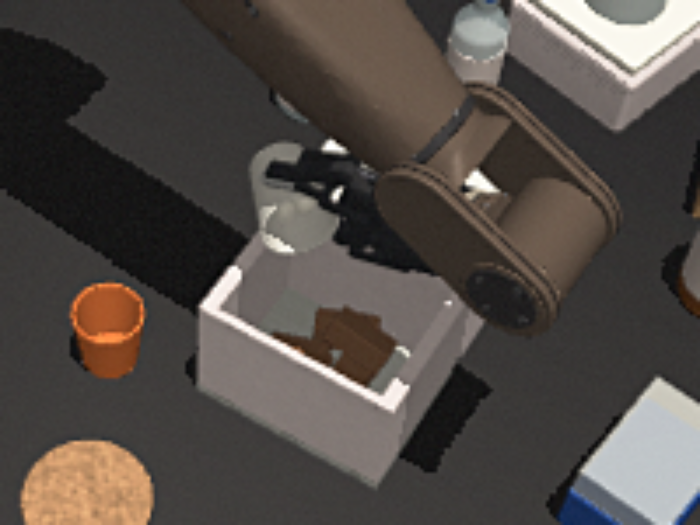

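View pics/s14c.png

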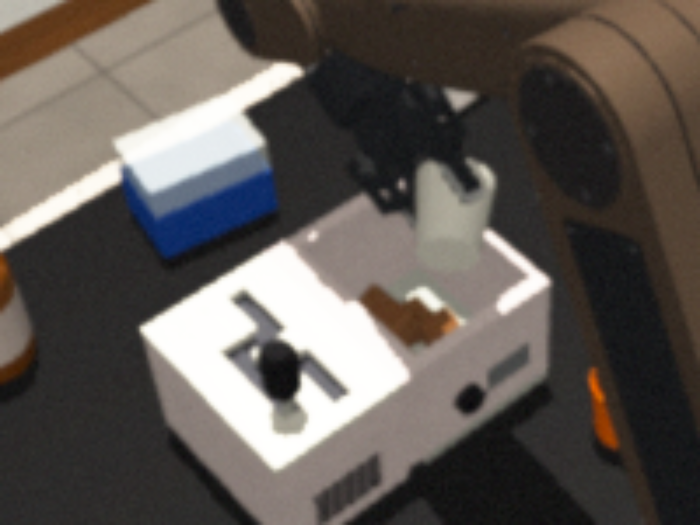

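The cup is over the hopper with its mouth toward -y, tipped to about 80°. The small white specks are light through the gripper, too small to be balls. I lower and continue the roll.

Request:
{"method": "carry_out", "body": {
  "commands": [
    {"delta_pos":[-0.005,0.02,0.009],"delta_rot":[0,0,-0.03],"claw":50},
    {"delta_pos":[-0.01,0.039,0.0185],"delta_rot":[0,0,-0.1],"claw":50},
    {"delta_pos":[-0.01,0.039,0.0185],"delta_rot":[0,0,-0.2],"claw":50},
    {"delta_pos":[-0.01,0.039,0.0185],"delta_rot":[0,0,-0.3],"claw":50},
    {"delta_pos":[-0.01,0.039,0.0185],"delta_rot":[0,0,-0.4],"claw":50},
    {"delta_pos":[-0.01,0.039,0.0185],"delta_rot":[0,0,-0.5],"claw":50},
    {"delta_pos":[-0.01,0.039,0.0185],"delta_rot":[0,0,-0.6],"claw":50},
    {"delta_pos":[-0.01,0.039,0.0185],"delta_rot":[0,0,-0.7],"claw":50}
  ]
}}

```text
time: 24.73
eef_pos: [0.5051, 0.0654, 0.2043]
tcp_rot: [0.281, 0.795, -0.142, -0.518]
contact_force: [0.4, 0.3, -1.7]
opening: 0.734
```

```bash
python3 - <<'E'
from h import *
u=-.071
goto(np.array([.505,.066,.205]),Rt=tilt(u,245)*R.from_rotvec([0,0,-np.deg2rad(178)]))
look('scene','c15');i=cv2.imread('pics/c15.png')[110:260,200:400];cv2.imwrite('pics/c15c.png',cv2.resize(i,None,fx=3.5,fy=3.5))
E
```

```text
t 24.73 pos [0.5051 0.0654 0.2043] q [-7.100e-02  5.500e-01  1.568e+00  1.000e-03  2.158e+00 -9.610e-01] op 0.734 F [ 0.4  0.3 -1.7]
  dpos [0.0009, 0.0001, -0.0001] drot [0.0012, -0.0001, -0.5739] dist mm 1 rows 4.6
```

View pics/c15c.png

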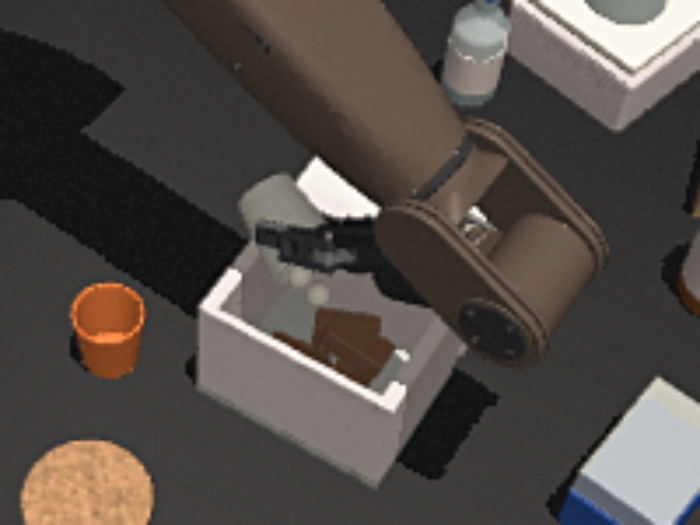

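Balls are leaving the mouth into the hopper, at (300,275) and (318,295). I finish the roll and tilt a little further.

Request:
{"method": "carry_out", "body": {
  "commands": [
    {"delta_pos":[0.001,0,0],"delta_rot":[0,0,-0.1],"claw":50},
    {"delta_pos":[0.001,0,0],"delta_rot":[0,0,-0.2],"claw":50},
    {"delta_pos":[0.001,0,0],"delta_rot":[0,0,-0.3],"claw":50},
    {"delta_pos":[0.001,0,0],"delta_rot":[0,0,-0.4],"claw":50},
    {"delta_pos":[0.001,0,0],"delta_rot":[0,0,-0.5],"claw":50},
    {"delta_pos":[0.001,0,0],"delta_rot":[0,0,-0.57],"claw":50},
    {"delta_pos":[0.001,0,0],"delta_rot":[0,0,-0.57],"claw":50},
    {"delta_pos":[0.001,0,0],"delta_rot":[0,0,-0.57],"claw":50}
  ]
}}

```text
time: 25.45
eef_pos: [0.5049, 0.0658, 0.205]
tcp_rot: [0.047, 0.842, 0.009, -0.537]
contact_force: [-1.3, 0.2, -0.6]
opening: 0.733
```

```bash
python3 - <<'E'
from h import *
u=-.071
goto(np.array([.505,.066,.21]),Rt=tilt(u,257)*R.from_rotvec([0,0,-np.deg2rad(178)]))
qchk([.505,.066,.21],260)
E
```

```text
t 25.45 pos [0.5049 0.0658 0.205 ] q [-7.100e-02  5.490e-01  1.569e+00  2.000e-03  2.159e+00 -1.529e+00] op 0.733 F [-1.3  0.2 -0.6]
  dpos [0.0045, -0.0, -0.0022] drot [0.0093, 0.2094, -0.0049] dist mm 5 rows 1.7
model q1,2,3,5 [-0.069  0.657  1.52   2.361]
```

Request:
{"method": "carry_out", "body": {
  "commands": [
    {"delta_pos":[0.002,0,-0.001],"delta_rot":[0.003,0.07,0],"claw":50},
    {"delta_pos":[0.003,0,-0.002],"delta_rot":[0.006,0.14,0],"claw":50},
    {"delta_pos":[0.0045,0,-0.002],"delta_rot":[0.009,0.21,-0.005],"claw":50},
    {"delta_pos":[0.0045,0,-0.002],"delta_rot":[0.009,0.21,-0.005],"claw":50},
    {"delta_pos":[0.0045,0,-0.002],"delta_rot":[0.009,0.21,-0.005],"claw":50},
    {"delta_pos":[0.0045,0,-0.002],"delta_rot":[0.009,0.21,-0.005],"claw":50},
    {"delta_pos":[0.0045,0,-0.002],"delta_rot":[0.009,0.21,-0.005],"claw":50},
    {"delta_pos":[0.0045,0,-0.002],"delta_rot":[0.009,0.21,-0.005],"claw":50}
  ]
}}

```text
time: 26.12
eef_pos: [0.505, 0.066, 0.2106]
tcp_rot: [0.042, 0.782, 0.011, -0.622]
contact_force: [-1.1, 0.2, 0.4]
opening: 0.734
```

```bash
python3 - <<'E'
from h import *
goto([.505,.066,.21],Rt=tilt(-.071,257)*R.from_rotvec([0,0,-np.deg2rad(178)]))
look('scene','c16');i=cv2.imread('pics/c16.png')[110:260,200:400];a=cv2.resize(i,None,fx=2,fy=2)
look('side','s16');i=cv2.imread('pics/s16.png')[110:260,100:300];b=cv2.resize(i,None,fx=2,fy=2)
cv2.imwrite('pics/cs16.png',np.hstack([a,b]))
E
```

```text
t 26.12 pos [0.505  0.066  0.2106] q [-7.000e-02  6.290e-01  1.530e+00  2.000e-03  2.324e+00 -1.534e+00] op 0.734 F [-1.1  0.2  0.4]
  dpos [-0.0006, -0.0, 0.0001] drot [0.0003, 0.0017, -0.0005] dist mm 1 rows 0.0
```

View pics/cs16.png

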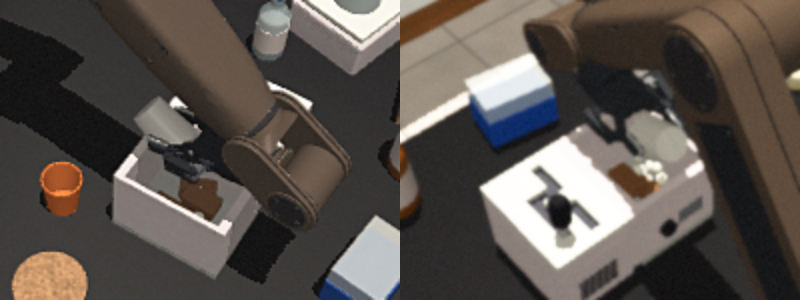

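The side view shows a white cluster of balls in the hopper at (652,172). I rise and roll back.

```bash
python3 - <<'E'
from h import *
T0=R.from_quat(ctrl.get_state()['tcp_rot'])
for a in(130,70,20,0): goto([.50,.06,.27],Rt=tilt(-.071,245)*R.from_rotvec([0,0,-np.deg2rad(a)]))
E
```

```text
t 26.22 pos [0.5049 0.0661 0.2105] q [-7.000e-02  6.300e-01  1.530e+00  2.000e-03  2.324e+00 -1.534e+00] op 0.73 F [ 0.8 -0.4  0. ]
  dpos [0.0587, -0.0085, -0.0091] drot [-0.0938, -0.1929, 0.8344] dist mm 60 rows 6.9
t 26.22 pos [0.5049 0.0661 0.2105] q [-7.000e-02  6.300e-01  1.530e+00  2.000e-03  2.324e+00 -1.534e+00] op 0.73 F [ 0.8 -0.4  0. ]
  dpos [0.0587, -0.0085, -0.0091] drot [-0.2009, -0.1359, 1.877] dist mm 60 rows 15.1
t 26.22 pos [0.5049 0.0661 0.2105] q [-7.000e-02  6.300e-01  1.530e+00  2.000e-03  2.324e+00 -1.534e+00] op 0.73 F [ 0.8 -0.4  0. ]
  dpos [0.0587, -0.0085, -0.0091] drot [-0.2886, -0.0461, 2.744] dist mm 60 rows 22.1
t 26.22 pos [0.5049 0.0661 0.2105] q [-7.000e-02  6.300e-01  1.530e+00  2.000e-03  2.324e+00 -1.534e+00] op 0.73 F [ 0.8 -0.4  0. ]
  dpos [0.0587, -0.0085, -0.0091] drot [-0.323, 0.0052, 3.0898] dist mm 60 rows 24.9
```

Request:
{"method": "carry_out", "body": {
  "commands": [
    {"delta_pos":[0.03,0,0],"delta_rot":[-0.012,-0.025,0.1],"claw":50},
    {"delta_pos":[0.059,-0.008,-0.009],"delta_rot":[-0.024,-0.05,0.22],"claw":50},
    {"delta_pos":[0.059,-0.008,-0.009],"delta_rot":[-0.036,-0.075,0.33],"claw":50},
    {"delta_pos":[0.059,-0.008,-0.009],"delta_rot":[-0.05,-0.1,0.44],"claw":50},
    {"delta_pos":[0.059,-0.008,-0.009],"delta_rot":[-0.062,-0.125,0.55],"claw":50},
    {"delta_pos":[0.059,-0.008,-0.009],"delta_rot":[-0.075,-0.15,0.66],"claw":50},
    {"delta_pos":[0.059,-0.008,-0.009],"delta_rot":[-0.085,-0.175,0.77],"claw":50},
    {"delta_pos":[0.059,-0.008,-0.009],"delta_rot":[-0.094,-0.193,0.834],"claw":50}
  ]
}}

```text
time: 26.88
eef_pos: [0.4999, 0.0605, 0.2708]
tcp_rot: [0.385, 0.751, -0.21, -0.493]
contact_force: [-0.8, -0.0, -1.7]
opening: 0.735
```

```bash
python3 - <<'E'
from h import *
T0=R.from_quat(ctrl.get_state()['tcp_rot'])
for a in(70,): goto([.49,.02,.27],Rt=tilt(-.15,240)*R.from_rotvec([0,0,-np.deg2rad(a)]))
E
```

```text
t 26.88 pos [0.4999 0.0605 0.2708] q [-0.078  0.461  1.559 -0.009  2.253 -0.702] op 0.735 F [-0.8 -0.  -1.7]
  dpos [-0.0302, -0.0279, 0.0067] drot [-0.1001, 0.0575, 1.078] dist mm 42 rows 8.7
```

Request:
{"method": "carry_out", "body": {
  "commands": [
    {"delta_pos":[0,0,0],"delta_rot":[-0.01,0.006,0.12],"claw":50},
    {"delta_pos":[0,0,0],"delta_rot":[-0.02,0.012,0.24],"claw":50},
    {"delta_pos":[-0.01,-0.009,0.002],"delta_rot":[-0.03,0.02,0.36],"claw":50},
    {"delta_pos":[-0.02,-0.018,0.004],"delta_rot":[-0.04,0.026,0.48],"claw":50},
    {"delta_pos":[-0.03,-0.028,0.006],"delta_rot":[-0.055,0.03,0.6],"claw":50},
    {"delta_pos":[-0.03,-0.028,0.006],"delta_rot":[-0.065,0.038,0.72],"claw":50},
    {"delta_pos":[-0.03,-0.028,0.006],"delta_rot":[-0.075,0.045,0.84],"claw":50},
    {"delta_pos":[-0.03,-0.028,0.006],"delta_rot":[-0.088,0.05,0.95],"claw":50}
  ]
}}

```text
time: 27.55
eef_pos: [0.4904, 0.0197, 0.2707]
tcp_rot: [0.713, 0.485, -0.372, -0.342]
contact_force: [0.2, 1.0, 0.1]
opening: 0.734
```

```bash
python3 - <<'E'
from h import *
goto([.46,-.08,.25],Rt=tilt(-.39,230)*R.from_rotvec([0,0,-np.deg2rad(20)]))
E
```

```text
t 27.55 pos [0.4904 0.0197 0.2707] q [-0.161  0.405  1.607 -0.015  2.189  0.213] op 0.734 F [0.2 1.  0.1]
  dpos [-0.098, 0.0336, 0.0237] drot [-0.0063, 0.2882, 1.1247] dist mm 106 rows 9.3
```

Request:
{"method": "carry_out", "body": {
  "commands": [
    {"delta_pos":[-0.012,0.004,0.003],"delta_rot":[-0.001,0.03,0.12],"claw":50},
    {"delta_pos":[-0.024,0.008,0.006],"delta_rot":[-0.001,0.06,0.24],"claw":50},
    {"delta_pos":[-0.036,0.012,0.009],"delta_rot":[-0.002,0.09,0.36],"claw":50},
    {"delta_pos":[-0.048,0.016,0.012],"delta_rot":[-0.003,0.12,0.48],"claw":50},
    {"delta_pos":[-0.06,0.02,0.015],"delta_rot":[-0.003,0.15,0.59],"claw":50},
    {"delta_pos":[-0.072,0.024,0.018],"delta_rot":[-0.004,0.18,0.7],"claw":50},
    {"delta_pos":[-0.085,0.029,0.021],"delta_rot":[-0.005,0.21,0.82],"claw":50},
    {"delta_pos":[-0.098,0.034,0.024],"delta_rot":[-0.006,0.24,0.93],"claw":50}
  ]
}}

```text
time: 28.22
eef_pos: [0.4596, -0.0807, 0.2497]
tcp_rot: [0.894, 0.07, -0.399, -0.19]
contact_force: [0.1, 0.1, -1.4]
opening: 0.732
```

```bash
python3 - <<'E'
from h import *
T=R.from_quat([.887,-.263,-.364,-.108])
goto([.4381,-.1641,.13],Rt=T)
look('scene','c17');i=cv2.imread('pics/c17.png')[110:310,150:400];cv2.imwrite('pics/c17c.png',cv2.resize(i,None,fx=3,fy=3))
look('side','s17');i=cv2.imread('pics/s17.png')[110:260,120:320];cv2.imwrite('pics/s17c.png',cv2.resize(i,None,fx=3.5,fy=3.5))
E
```

```text
t 28.22 pos [ 0.4596 -0.0807  0.2497] q [-0.384  0.311  1.716 -0.016  2.029  1.03 ] op 0.732 F [ 0.1  0.1 -1.4]
  dpos [0.0446, 0.1245, 0.0652] drot [0.1194, 0.1746, 0.6601] dist mm 147 rows 5.5
```

View pics/c17c.png

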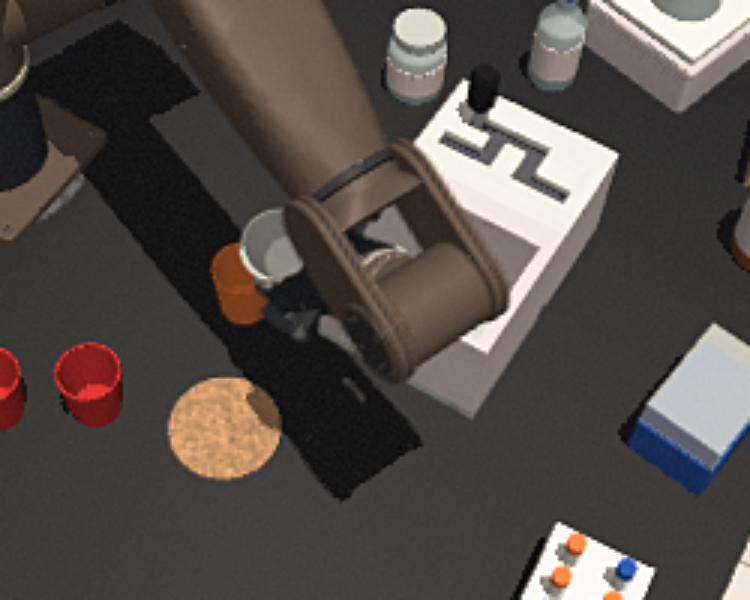

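View pics/s17c.png

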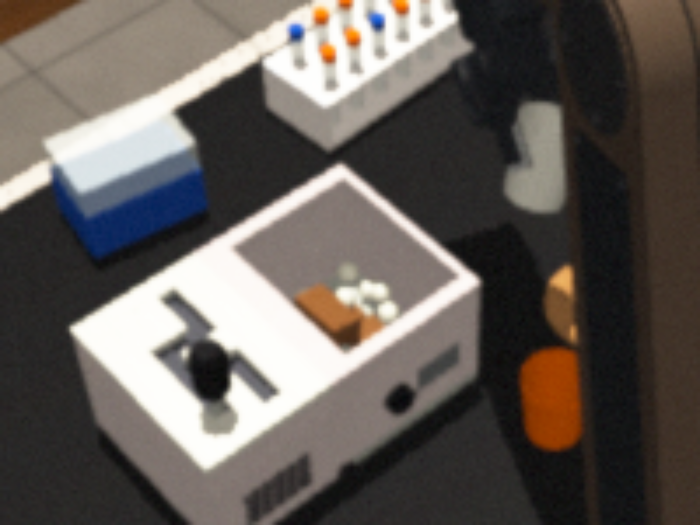

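The cup looks empty, and the side view shows six balls in the hopper at about (347,271), (345,295), (366,288), (380,290), (365,306) and (388,311). Next I put the cup back over the pad.

Request:
{"method": "carry_out", "body": {
  "commands": [
    {"delta_pos":[0.0,0.03,0.01],"delta_rot":[0.02,0.03,0.11],"claw":50},
    {"delta_pos":[0.01,0.06,0.02],"delta_rot":[0.04,0.06,0.22],"claw":50},
    {"delta_pos":[0.02,0.09,0.03],"delta_rot":[0.06,0.09,0.33],"claw":50},
    {"delta_pos":[0.03,0.12,0.05],"delta_rot":[0.08,0.12,0.44],"claw":50},
    {"delta_pos":[0.045,0.1245,0.065],"delta_rot":[0.1,0.15,0.55],"claw":50},
    {"delta_pos":[0.045,0.1245,0.065],"delta_rot":[0.119,0.175,0.66],"claw":50},
    {"delta_pos":[0.045,0.1245,0.065],"delta_rot":[0.119,0.175,0.66],"claw":50},
    {"delta_pos":[0.045,0.1245,0.065],"delta_rot":[0.119,0.175,0.66],"claw":50}
  ]
}}

```text
time: 28.98
eef_pos: [0.4388, -0.1643, 0.1304]
tcp_rot: [0.888, -0.26, -0.364, -0.11]
contact_force: [0.4, -0.5, -0.4]
opening: 0.738
```

```bash
python3 - <<'E'
from h import *
T=R.from_quat([.887,-.263,-.364,-.108])
goto([.437,-.1635,.054],Rt=T)
look('wrist','w18')
E
```

```text
t 28.98 pos [ 0.4388 -0.1643  0.1304] q [-5.760e-01  3.940e-01  1.806e+00  1.000e-03  1.721e+00  1.564e+00] op 0.738 F [ 0.4 -0.5 -0.4]
  dpos [0.0524, 0.0007, 0.0557] drot [-0.0007, 0.0011, 0.0073] dist mm 76 rows 1.8
```

View pics/w18.png

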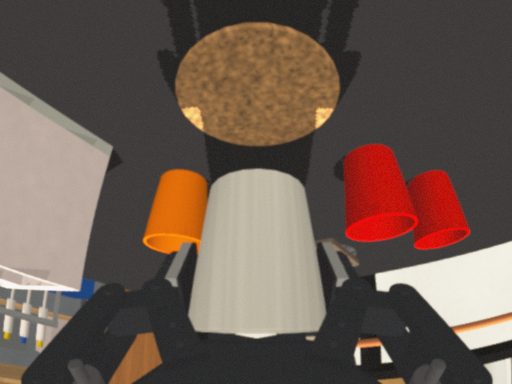

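The cup sits in the hand as before; its foot edge is at (257,170), the same pixels as at the grasp. Lowering.

Request:
{"method": "carry_out", "body": {
  "commands": [
    {"delta_pos":[0.015,0,0.016],"delta_rot":[0,0,0.007],"claw":50},
    {"delta_pos":[0.03,0,0.032],"delta_rot":[0,0,0.007],"claw":50},
    {"delta_pos":[0.042,0,0.045],"delta_rot":[0,0,0.007],"claw":50},
    {"delta_pos":[0.049,0,0.052],"delta_rot":[0,0,0.007],"claw":50},
    {"delta_pos":[0.052,0,0.056],"delta_rot":[0,0,0.007],"claw":50},
    {"delta_pos":[0.052,0,0.056],"delta_rot":[0,0,0.007],"claw":50}
  ]
}}

```text
time: 29.53
eef_pos: [0.4375, -0.1624, 0.054]
tcp_rot: [0.887, -0.262, -0.364, -0.108]
contact_force: [0.2, 0.6, -0.9]
opening: 0.735
```

```bash
python3 - <<'E'
from h import *
T=R.from_quat([.887,-.263,-.364,-.108])
goto([.437,-.1635,.0495],Rt=T)
E
```

```text
t 29.53 pos [ 0.4375 -0.1624  0.054 ] q [-0.574  0.51   1.816  0.002  1.595  1.571] op 0.735 F [ 0.2  0.6 -0.9]
  dpos [0.0033, 0.0012, 0.0031] drot [0.0002, 0.0011, 0.0018] dist mm 5 rows 0.1
```

Request:
{"method": "carry_out", "body": {
  "commands": [
    {"delta_pos":[0.0015,0,0.0015],"delta_rot":[0,0,0],"claw":50},
    {"delta_pos":[0.0025,0,0.0025],"delta_rot":[0,0,0],"claw":50},
    {"delta_pos":[0.003,0,0.003],"delta_rot":[0,0,0],"claw":50},
    {"delta_pos":[0.003,0,0.003],"delta_rot":[0,0,0],"claw":50}
  ]
}}

```text
time: 29.87
eef_pos: [0.4378, -0.1626, 0.0503]
tcp_rot: [0.887, -0.262, -0.364, -0.108]
contact_force: [-0.1, 1.9, -0.0]
opening: 0.731
```

Request:
{"method": "carry_out", "body": {
  "commands": [
    {"delta_pos":[0.001,0,0.001],"delta_rot":[0,0,0],"claw":50},
    {"delta_pos":[0.0014,0,0.0014],"delta_rot":[0,0,0],"claw":50},
    {"delta_pos":[0.0014,0,0.0014],"delta_rot":[0,0,0],"claw":50}
  ]
}}

```text
time: 30.12
eef_pos: [0.438, -0.1628, 0.0498]
tcp_rot: [0.887, -0.262, -0.365, -0.108]
contact_force: [-0.7, 0.7, 4.5]
opening: 0.73
```

The cup is on the pad: the descent stopped at .0498 with 4.5 N. Release and back off along the hand axis.

Request:
{"method": "carry_out", "body": {
  "commands": [
    {"delta_pos":[0,0,0],"delta_rot":[0,0,0],"claw":78},
    {"delta_pos":[0,0,0],"delta_rot":[0,0,0],"claw":88},
    {"delta_pos":[0,0,0],"delta_rot":[0,0,0],"claw":100},
    {"delta_pos":[0,0,0],"delta_rot":[0,0,0],"claw":100},
    {"delta_pos":[0,0,-0.015],"delta_rot":[0,0,0],"claw":100},
    {"delta_pos":[0,0,-0.04],"delta_rot":[0,0,0],"claw":100},
    {"delta_pos":[0,0,-0.075],"delta_rot":[0,0,0],"claw":100},
    {"delta_pos":[0,0,-0.11],"delta_rot":[0,0,0],"claw":100}
  ]
}}

```text
time: 30.78
eef_pos: [0.5027, -0.2048, 0.128]
tcp_rot: [0.886, -0.262, -0.366, -0.109]
contact_force: [0.4, -0.4, -0.1]
opening: 0.998
```

```bash
python3 - <<'E'
from h import *
look('wrist','w19')
goto([.53,-.12,.33],-1.606)
E
```

```text
t 30.83 pos [ 0.5083 -0.2088  0.1341] q [-5.750e-01  5.370e-01  1.591e+00  1.000e-03  1.783e+00  1.570e+00] op 0.999 F [ 1.7 -2.   5.5]
  dpos [-0.1578, -0.0866, -0.1198] drot [-0.2089, 0.7492, -0.5126] dist mm 216 rows 7.5
```

View pics/w19.png

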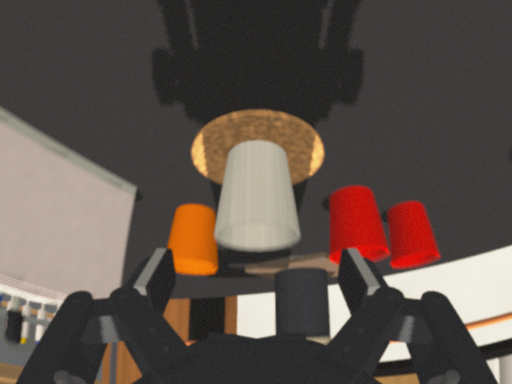

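The cup stands on the pad, with its foot inside the cork disc at (257,150). I return to the lever.

Request:
{"method": "carry_out", "body": {
  "commands": [
    {"delta_pos":[-0.04,0,-0.04],"delta_rot":[0,0,0],"claw":100},
    {"delta_pos":[-0.07,0,-0.07],"delta_rot":[0,0.1,0],"claw":100},
    {"delta_pos":[-0.158,-0.087,-0.12],"delta_rot":[-0.05,0.2,-0.13],"claw":100},
    {"delta_pos":[-0.158,-0.087,-0.12],"delta_rot":[-0.209,0.749,-0.513],"claw":100},
    {"delta_pos":[-0.158,-0.087,-0.12],"delta_rot":[-0.209,0.749,-0.513],"claw":100},
    {"delta_pos":[-0.158,-0.087,-0.12],"delta_rot":[-0.209,0.749,-0.513],"claw":100},
    {"delta_pos":[-0.158,-0.087,-0.12],"delta_rot":[-0.209,0.749,-0.513],"claw":100},
    {"delta_pos":[-0.158,-0.087,-0.12],"delta_rot":[-0.209,0.749,-0.513],"claw":100}
  ]
}}

```text
time: 31.5
eef_pos: [0.5313, -0.1186, 0.3336]
tcp_rot: [0.998, -0.045, -0.037, -0.011]
contact_force: [0.2, 0.1, 0.1]
opening: 1.0
```

```bash
python3 - <<'E'
from h import *
goto([.507,.248,.305],-.035)
E
```

```text
t 31.5 pos [ 0.5313 -0.1186  0.3336] q [-0.404 -0.017  1.759 -0.006  1.476  1.259] op 1.0 F [0.2 0.1 0.1]
  dpos [-0.0548, -0.3623, 0.0393] drot [-0.0749, 0.0429, -1.6255] dist mm 369 rows 13.0
```

Request:
{"method": "carry_out", "body": {
  "commands": [
    {"delta_pos":[-0.055,-0.362,0.039],"delta_rot":[-0.075,0.043,-1.6255],"claw":100},
    {"delta_pos":[-0.055,-0.362,0.039],"delta_rot":[-0.075,0.043,-1.6255],"claw":100},
    {"delta_pos":[-0.055,-0.362,0.039],"delta_rot":[-0.075,0.043,-1.6255],"claw":100},
    {"delta_pos":[-0.055,-0.362,0.039],"delta_rot":[-0.075,0.043,-1.6255],"claw":100},
    {"delta_pos":[-0.055,-0.362,0.039],"delta_rot":[-0.075,0.043,-1.6255],"claw":100},
    {"delta_pos":[-0.055,-0.362,0.039],"delta_rot":[-0.075,0.043,-1.6255],"claw":100},
    {"delta_pos":[-0.055,-0.362,0.039],"delta_rot":[-0.075,0.043,-1.6255],"claw":100},
    {"delta_pos":[-0.055,-0.362,0.039],"delta_rot":[-0.075,0.043,-1.6255],"claw":100}
  ]
}}

```text
time: 32.17
eef_pos: [0.5083, 0.2142, 0.3074]
tcp_rot: [0.898, 0.439, -0.018, -0.005]
contact_force: [1.0, 0.3, 0.9]
opening: 0.997
```

```bash
python3 - <<'E'
from h import *
goto([.507,.248,.305],-.035)
look('wrist','w20');look('scene','c20')
E
```

```text
t 32.17 pos [0.5083 0.2142 0.3074] q [ 0.214 -0.008  1.797  0.002  1.39   0.876] op 0.997 F [1.  0.3 0.9]
  dpos [0.0259, -0.0217, 0.0022] drot [-0.0329, 0.0185, -0.6268] dist mm 34 rows 5.0
```

View pics/w20.png

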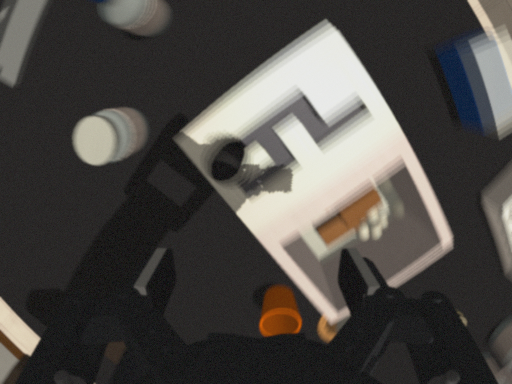

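View pics/c20.png

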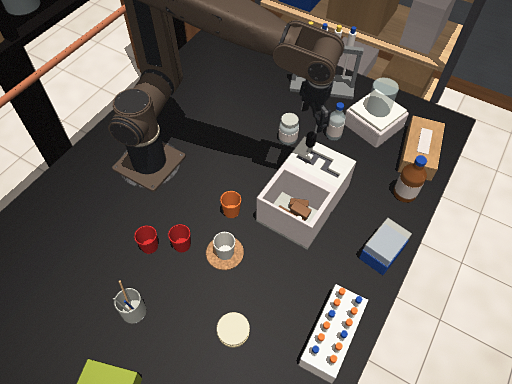

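The charge is low in the hopper and the cup is on the pad at (224,245). I finish aligning over the knob.

Request:
{"method": "carry_out", "body": {
  "commands": [
    {"delta_pos":[0.026,-0.022,0.002],"delta_rot":[-0.033,0.018,-0.627],"claw":100},
    {"delta_pos":[0.026,-0.022,0.002],"delta_rot":[-0.033,0.018,-0.627],"claw":100},
    {"delta_pos":[0.026,-0.022,0.002],"delta_rot":[-0.033,0.018,-0.627],"claw":100},
    {"delta_pos":[0.026,-0.022,0.002],"delta_rot":[-0.033,0.018,-0.627],"claw":100},
    {"delta_pos":[0.026,-0.022,0.002],"delta_rot":[-0.033,0.018,-0.627],"claw":100},
    {"delta_pos":[0.026,-0.022,0.002],"delta_rot":[-0.033,0.018,-0.627],"claw":100},
    {"delta_pos":[0.026,-0.022,0.002],"delta_rot":[-0.033,0.018,-0.627],"claw":100}
  ]
}}

```text
time: 32.85
eef_pos: [0.5056, 0.2507, 0.3044]
tcp_rot: [0.719, 0.695, -0.001, -0.001]
contact_force: [-0.1, -0.4, -0.0]
opening: 0.999
```

```bash
python3 - <<'E'
from h import *
look('wrist','w21')
goto([.507,.248,.197],-.035)
i=cv2.imread('pics/c20.png')[200:280,180:270];cv2.imwrite('pics/c20c.png',cv2.resize(i,None,fx=6,fy=6))
E
```

```text
t 32.9 pos [0.5056 0.2508 0.3044] q [0.28  0.004 1.789 0.002 1.35  0.315] op 1.0 F [-0.9  0.1  0.7]
  dpos [-0.0028, 0.0017, 0.1074] drot [-0.0025, -0.0007, -0.0003] dist mm 107 rows 2.6
```

View pics/w21.png

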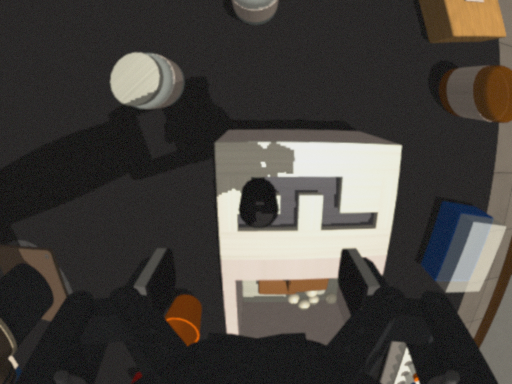

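View pics/c20c.png

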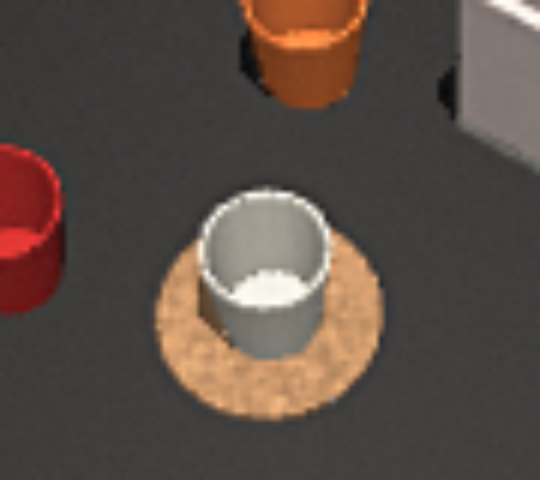

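The cup's floor at (270,290) is smooth, so it is empty; it stands upright in the middle of the pad. The knob is centred at (260,203). I descend and grip it.

Request:
{"method": "carry_out", "body": {
  "commands": [
    {"delta_pos":[-0.002,0.002,0.035],"delta_rot":[0,0,0],"claw":100},
    {"delta_pos":[-0.002,0.002,0.07],"delta_rot":[0,0,0],"claw":100},
    {"delta_pos":[-0.002,0.002,0.107],"delta_rot":[0,0,0],"claw":100},
    {"delta_pos":[-0.002,0.002,0.109],"delta_rot":[0,0,0],"claw":60},
    {"delta_pos":[-0.002,0.002,0.109],"delta_rot":[0,0,0],"claw":45},
    {"delta_pos":[-0.002,0.002,0.109],"delta_rot":[0,0,0],"claw":34},
    {"delta_pos":[-0.002,0.002,0.109],"delta_rot":[0,0,0],"claw":25},
    {"delta_pos":[-0.002,0.002,0.109],"delta_rot":[0,0,0],"claw":20}
  ],
  "force": 40
}}

```text
time: 33.57
eef_pos: [0.5089, 0.2494, 0.199]
tcp_rot: [0.72, 0.694, 0.002, -0.0]
contact_force: [-0.9, 0.2, 1.8]
opening: 0.358
```

```bash
python3 - <<'E'
from h import *
Z=np.array([.4935,.2073]);m=np.array([.9994,-.0349]);n=np.array([.0349,.9994])
p=Z+.09*m+.04*n;print(p)
goto([*p,.199],-.035)
E
```

```text
[0.584842 0.244135]
t 33.57 pos [0.5089 0.2494 0.199 ] q [0.276 0.094 1.893 0.002 1.152 0.311] op 0.358 F [-0.9  0.2  1.8]
  dpos [-0.0025, 0.0761, 0.0002] drot [0.0022, -0.0024, -0.0008] dist mm 76 rows 1.8
```

Request:
{"method": "carry_out", "body": {
  "commands": [
    {"delta_pos":[-0.0005,0.012,0],"delta_rot":[0,0,0],"claw":20},
    {"delta_pos":[-0.001,0.025,0],"delta_rot":[0,0,0],"claw":20},
    {"delta_pos":[-0.001,0.038,0],"delta_rot":[0,0,0],"claw":20},
    {"delta_pos":[-0.001,0.051,0],"delta_rot":[0,0,0],"claw":20},
    {"delta_pos":[-0.001,0.064,0],"delta_rot":[0,0,0],"claw":20},
    {"delta_pos":[-0.001,0.074,0],"delta_rot":[0,0,0],"claw":20},
    {"delta_pos":[-0.001,0.076,0],"delta_rot":[0,0,0],"claw":20},
    {"delta_pos":[-0.001,0.076,0],"delta_rot":[0,0,0],"claw":20}
  ]
}}

```text
time: 34.23
eef_pos: [0.5854, 0.2458, 0.1993]
tcp_rot: [0.72, 0.694, 0.002, 0.0]
contact_force: [2.2, 1.2, -5.3]
opening: 0.358
```

```bash
python3 - <<'E'
from h import *
goto([.5848,.2041,.199],-.035)
look('side','s22');i=cv2.imread('pics/s22.png')[150:270,120:270];cv2.imwrite('pics/s22c.png',cv2.resize(i,None,fx=4,fy=4))
E
```

```text
t 34.23 pos [0.5854 0.2458 0.1993] q [0.237 0.24  1.725 0.002 1.172 0.273] op 0.358 F [ 2.2  1.2 -5.3]
  dpos [-0.0416, 0.0009, 0.0002] drot [0.0032, -0.0028, -0.0011] dist mm 42 rows 1.0
```

View pics/s22c.png

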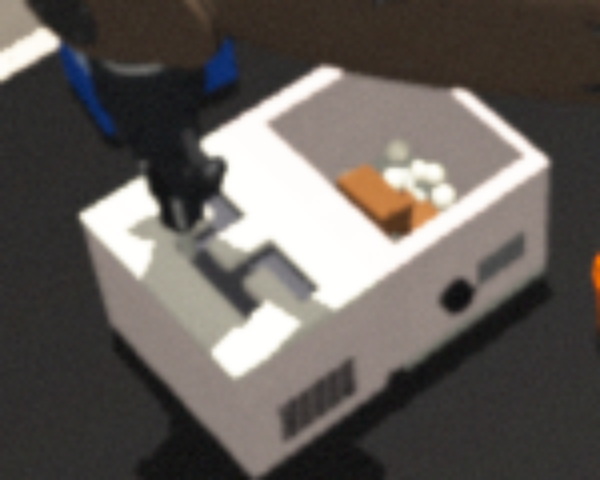

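The stem is at the second crossing, at (185,235) in the crop, and the charge lies low. Now sideways -40 mm, which closes the shutter.

Request:
{"method": "carry_out", "body": {
  "commands": [
    {"delta_pos":[-0.007,0.0,0],"delta_rot":[0,0,0],"claw":20},
    {"delta_pos":[-0.014,0.0,0],"delta_rot":[0,0,0],"claw":20},
    {"delta_pos":[-0.021,0.0,0],"delta_rot":[0,0,0],"claw":20},
    {"delta_pos":[-0.028,0.0,0],"delta_rot":[0,0,0],"claw":20},
    {"delta_pos":[-0.035,0.0,0],"delta_rot":[0,0,0],"claw":20},
    {"delta_pos":[-0.041,0.0,0],"delta_rot":[0,0,0],"claw":20},
    {"delta_pos":[-0.0415,0.0,0],"delta_rot":[0,0,0],"claw":20}
  ]
}}

```text
time: 34.87
eef_pos: [0.5837, 0.2022, 0.1993]
tcp_rot: [0.72, 0.694, 0.001, 0.001]
contact_force: [0.7, -1.8, -4.7]
opening: 0.362
```

```bash
python3 - <<'E'
from h import *
goto([.630,.2025,.199],-.035)
E
```

```text
t 34.87 pos [0.5837 0.2022 0.1993] q [ 0.17   0.204  1.768 -0.     1.166  0.206] op 0.362 F [ 0.7 -1.8 -4.7]
  dpos [0.002, 0.0463, 0.0004] drot [0.0034, -0.0005, -0.0017] dist mm 46 rows 1.1
```

Request:
{"method": "carry_out", "body": {
  "commands": [
    {"delta_pos":[0.001,0.008,0],"delta_rot":[0,0,0],"claw":20},
    {"delta_pos":[0.0015,0.017,0],"delta_rot":[0,0,0],"claw":20},
    {"delta_pos":[0.002,0.026,0],"delta_rot":[0,0,0],"claw":20},
    {"delta_pos":[0.002,0.035,0],"delta_rot":[0,0,0],"claw":20},
    {"delta_pos":[0.002,0.043,0],"delta_rot":[0,0,0],"claw":20},
    {"delta_pos":[0.002,0.047,0],"delta_rot":[0,0,0],"claw":20},
    {"delta_pos":[0.002,0.047,0],"delta_rot":[0,0,0],"claw":20}
  ]
}}

```text
time: 35.45
eef_pos: [0.6318, 0.2025, 0.1993]
tcp_rot: [0.72, 0.694, 0.001, 0.001]
contact_force: [-0.3, -0.4, -3.6]
opening: 0.36
```

```bash
python3 - <<'E'
from h import *
goto([.630,.2025,.199],-.035)
look('side','s23');i=cv2.imread('pics/s23.png')[150:270,120:270];cv2.imwrite('pics/s23c.png',cv2.resize(i,None,fx=4,fy=4))
E
```

```text
t 35.45 pos [0.6318 0.2025 0.1993] q [ 0.158  0.3    1.651 -0.     1.186  0.194] op 0.36 F [-0.3 -0.4 -3.6]
  dpos [-0.0001, -0.0018, 0.0003] drot [0.0037, -0.0005, -0.0018] dist mm 2 rows 0.0
```

View pics/s23c.png

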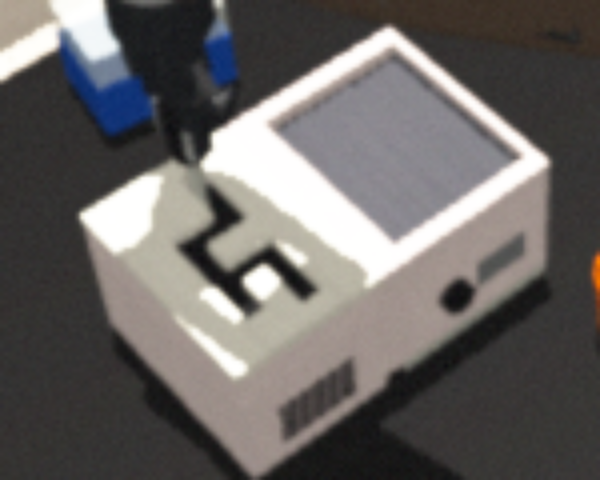

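The shutter is fully shut and the lever is at the run end. I feel gently for the stop.

Request:
{"method": "carry_out", "body": {
  "commands": [
    {"delta_pos":[0,0.001,0],"delta_rot":[0,0,0],"claw":20},
    {"delta_pos":[0,0.002,0],"delta_rot":[0,0,0],"claw":20},
    {"delta_pos":[0,0.002,0],"delta_rot":[0,0,0],"claw":20}
  ]
}}

```text
time: 35.75
eef_pos: [0.6321, 0.2026, 0.1992]
tcp_rot: [0.72, 0.694, -0.0, 0.0]
contact_force: [-6.5, -1.6, -1.8]
opening: 0.363
```

The stop is reached: force rose to 6.5 N with no further travel. Release and rise.

Request:
{"method": "carry_out", "body": {
  "commands": [
    {"delta_pos":[0,-0.001,0],"delta_rot":[0,0,0],"claw":40},
    {"delta_pos":[0,-0.001,0],"delta_rot":[0,0,0],"claw":70},
    {"delta_pos":[0,-0.001,0],"delta_rot":[0,0,0],"claw":100},
    {"delta_pos":[0,-0.001,0],"delta_rot":[0,0,0],"claw":100},
    {"delta_pos":[0,-0.001,-0.02],"delta_rot":[0,0,0],"claw":100},
    {"delta_pos":[0,-0.001,-0.06],"delta_rot":[0,0,0],"claw":100},
    {"delta_pos":[0,-0.001,-0.1],"delta_rot":[0,0,0],"claw":100},
    {"delta_pos":[0,-0.001,-0.13],"delta_rot":[0,0,0],"claw":100}
  ]
}}

```text
time: 36.42
eef_pos: [0.632, 0.2028, 0.3337]
tcp_rot: [0.72, 0.694, 0.002, 0.002]
contact_force: [1.1, -0.6, 0.5]
opening: 1.0
```

Request:
{"method": "carry_out", "body": {
  "commands": [
    {"delta_pos":[0,0,0],"delta_rot":[0,0,0],"claw":100},
    {"delta_pos":[0,0,0],"delta_rot":[0,0,0],"claw":100}
  ]
}}

```text
time: 36.58
eef_pos: [0.6337, 0.2031, 0.3391]
tcp_rot: [0.72, 0.694, 0.006, 0.004]
contact_force: [-0.2, 0.4, -0.0]
opening: 0.997
```

```bash
python3 br.py; python3 - <<'E'
from h import *
w=np.load('pics/tmpscene.npz');P=cloud('scene',w['d'])
m=(P[...,2]>.205)&(P[...,2]<.235)&(abs(P[...,0]-.63)<.05)&(abs(P[...,1]-.2)<.05);print('knob top',m.sum(),P[m].mean(0))
hsv=cv2.cvtColor(w['p'],cv2.COLOR_RGB2HSV);near=np.hypot(P[...,0]-.435,P[...,1]+.162)<.085
q=P[near&(P[...,2]>.073)&(P[...,2]<.09)][:,:2]*1000;print('rim',cv2.minEnclosingCircle(q.astype(np.float32)))
i=cv2.imread('pics/tmpscene.png')[110:280,170:390];cv2.imwrite('pics/fin.png',cv2.resize(i,None,fx=3.4,fy=3.4))
E
```

```text
t 36.68 pos [0.6318 0.2028 0.3331] q [ 0.158  0.209  1.515 -0.     1.412  0.194] op 0.999 F [ 0.1  0.1 -2. ]
  dpos [-0.3569, 0.0351, 0.203] drot [0.0051, -0.0003, -0.2063] dist mm 412 rows 9.9
knob top 81 [0.63393947 0.19502745 0.21600121]
rim ((437.1439514160156, -161.63446044921875), 34.47958755493164)
```

View pics/fin.png

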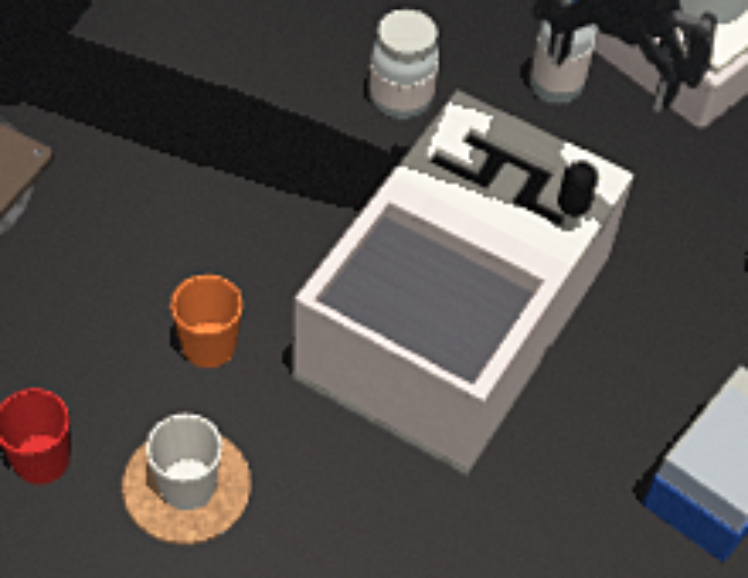

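View pics/tmpside.png

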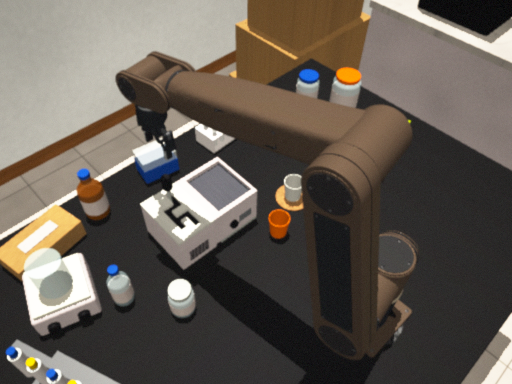

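Final views: the knob is at the run end, the shutter is closed, the empty cup stands on the pad (rim centre (437,-162) mm, within 2 mm of the pad centre), no briquettes are left on the bench, and nothing touches the robot. Handing in.

```bash
python3 -c "
from plant import ctrl
print(ctrl.sign_off())"
```

```text
the job is handed in; nothing more can be done
None
```

The mill is charged and closed, and I handed the job in at about 37 s of the 210 s allowed.

- **Lever and shutter:** I took the lever through the zigzag into the load pocket, and the shutter opened fully. At the end I took it on to the far run end, where it met its stop (6.5 N and no further travel). The last pictures show the shutter shut and the knob at the run end.
- **Charge:** All four briquettes went into the hopper, and the cup was poured over it. I counted six balls in the hopper before the shutter closed, and a last check found no briquette left on the bench.
- **Cup:** It stands empty and upright, about 2 mm from the pad's centre, with its base well inside the pad.
- **Bystanders:** I saw no contact with the look-alike cups, dishes, jar, flask or tin.

No check failed. The scene and side cameras disagreed by 3 to 6 mm on some positions, so I averaged them and confirmed with the wrist camera. One check was less direct than the others: I judged the cup empty from its smooth floor in the picture and the six-ball count.

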